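Load the countertop steamer with sweet potatoes and set its timer

ROBOT

A 6-joint arm with a two-finger parallel gripper is mounted at the origin on the work surface. World frame = base frame: x ahead of the robot, y to its left, z up, the work surface at z = 0. Lengths are in m, angles in rad, forces in N, time in s.
With the tool pointing down it reaches from about 0.275 to 0.975 m from the base axis. Payload 8.4 kg.
Tool frame: the origin (TCP) lies on the centre line of the jaws, within the pads' length; the fingertips stand 14 mm ahead of it and the grasp point (between the pads) lies 5 mm behind it (r.tcp_to_tips is the distance from the TCP to the fingertips, in m); z points along the fingers, y is the line along which they close (so a half turn about z gives the same grasp; the last joint's range is limited). The gripper opens to 92 mm and grips with 3 to 60 N. Pads are 20 mm wide; open, the fingers measure 128 mm over their backs; the gripper's body (75 mm by 189 mm) begins 69 mm behind the grasp point.
Start: joints at [1.109, 0.353, 1.633, -0, 1.155, -0.002], TCP at [0.277, 0.56, 0.229] pointing down, gripper open.
Joint ranges: [-2.63, 2.63], [-0.92, 2.1], [0.06, 2.66], [-1.3, 4.44], [0, 2.69], [-3.02, 3.02]. Speed limits (rad/s): [2.22, 2.22, 2.79, 3.14, 3.14, 3.14].

INTERFACE

Orientations are given as a unit quaternion [x, y, z, w].
In Python, from rig import r gives the robot as it stands.
- The arm moves only by the tool send_rows, never from a script. Its argument "moves" is text: rows parted by semicolons, each of 7 numbers parted by spaces: the turn, a rotation vector about the tool's x, y, z scaled (see below), then the shift along the tool's x, y, z scaled (see below), then the closure, from 0 (fully open) to 1 (shut). In form: rx ry rz tx ty tz jaw; .... A call has 1 to 12 rows; each row shifts and turns the commanded pose from where the row before left it, along the tool's axes as they then stand; what a row does not reach is not made up. The controller multiplies each number of a shift by 0.025 m and each number of a turn by 5 degrees. A row lasts 1/12 s, in which the tool goes at most 41.7 mm and 7.16 degrees, less where a joint would pass 70% of its speed; a pose out of reach is approached as far as the arm can. A call with a number of a shift or a turn outside -1 to 1 is refused whole. A call with a gripper value outside its range is refused whole. The fingers move at their own pace and stop on an object; "grip_force" is the grip in N (left out, the last holds). Time passes only in rows, so rows that do not move let the fingers close. It gives the time, the measured TCP pose, the force, the opening and the grip force at its end, in the units of the state.
- r.read_state(): the state, without advancing time (a new reading comes with each control period).
- r.read_camera(name): name is "scene" or "side" or "wrist"; returns the picture (480x640x3 uint8, red, green, blue); there is no depth.
- r.camera_params(name): a dict with "vfov" (degrees; the focal length in pixels is half the picture's height over the tangent of half this angle, whatever the lens; pixels are square), "cx", "cy" (the principal point, pixels), "view" (4x4, takes a point from world to camera coordinates). Camera axes: x right, y up, looking along -z (the intrinsics and any distortion apply to the point x, -y, -z); pixel columns grow to the right and rows downward; lengths in m; the calibration is good to about 2 mm. A picture is of the moment at which its call begins: read the wrist's pose just before it. camera_params takes no time and is no camera call; for the wrist camera it gives the pose at the moment of the call.
- r.job_done(): hands the job in; it is judged then, once.
The state is a dict: "t": time; "joint_positions": joint angles; "dq": joint speeds; "effort": joint torques, N m; "ee_pos": TCP position; "tool_rot": TCP orientation; "contact_force": force on the tool from outside, world axes, zero at the start; "ft_torque": the same for the moment, N m; "gripper_width": opening from 0.0 (shut) to 1.0 (fully open); "grip_force": force on a finger pad.
Only numpy, scipy, OpenCV 4.12 (cv2) and the standard library are available. Lean on these libraries where they do the work, as an engineer would, in place of code of your own. Each camera call takes 0.05 s, during which the arm holds its last target. There are 200 camera calls.

TASK

Get the sweet potatoes steaming: press in the snap tab of the steamer's cover while lifting the cover off, and lay the cover flat on the drying mat. Lay every sweet potato that is on the counter in the steamer basket, all flat on its floor, then put the cover back on until it is down on the rim all round with its tab snapped under the catch, and last turn the timer dial to 40. Leave the other things on the counter where they are.

Things in the scene. Friction and masses are not known exactly. Their poses are not given: they have to be found in the camera images.
- cover: Loose steamer cover: clear plate with grey rim, 190 mm (x) by 210 mm (y), 4 mm thick, 0.24 kg. Origin at the centre of the plate's underside, z up; -x is the front edge with the snap tab. A tapered skirt hangs 15 mm below, near the edges; it fits inside the basket with 2 mm play, and on a flat surface the cover stands on it, origin 15 mm up. Home on the steamer, its origin and axes match rim.
- cover_handle (a point): Pinch point of the cover: at cover x = -0.0495, y = 0, z = 0.026, axes as the cover's. Two upright grey plates 40 mm wide (y), tops at cover z = 0.042, form a handle pinched along x: the snap tab in front, outer face 31 mm before this point at rest (21 mm when pressed fully in), and a fixed finger rib, rear face 21 mm behind it. Fingers have 25 mm free space before the tab and behind the rib.
- tab (a joint): Travel of the snap tab in m: 0 at rest, 0.010 fully in (towards cover +x); spring 2.5 N at rest to 7.5 N fully in. At rest its hook sits under a catch of the front wall and holds the cover down; with the tab fully in the hook is clear. To refit, lower the cover with the tab held in and let go: it springs out under the catch.
- rim (a point): Centre of the rim of the steamer basket, 142 mm above the counter. Steamer axes: +x from front to back, +y to its left, z up. The open basket is 190 by 210 mm outside, 180 mm (x) by 200 mm (y) inside, walls 5 mm, with a catch 44 mm wide standing 7 mm inward at the top middle of the front (-x) wall.
- steamer: The ivory electric steamer, fixed where it stands; origin on the counter under the basket's centre, axes as rim. Its base, 200 by 342 mm, reaches 127 mm further to the right (-y) than the basket as a deck 120 mm above the counter that carries the timer dial.
- basket_floor (a point): Centre of the basket's flat floor, 54 mm below the rim (88 mm above the counter), steamer axes. Four sweet potatoes fit lying side by side, e.g. at x = +-0.043, y = +-0.050, lengths along y. With the cover on, its skirt reaches 15 mm down along the walls.
- dial (a joint): Timer dial angle in rad: 0 (timer at 0) to 3.142 (timer at 60), growing clockwise seen from above. It clicks every 10 minutes, i.e. every 0.5236 rad (40 is 2.094); let go, it settles into the nearest click. Turning it takes about 0.08 N m. It starts at 0, 10 or 20.
- dial_grip (a point): On the dial's vertical axis (steamer x -0.005, y -0.175), half-way up its grip bar, 23 mm above the deck; turns with it. Bar 46 mm long (this y), 14 mm thick (x), 30 mm high, on a round skirt 58 mm wide, 8 mm high; white pointer to +y. Marks on the deck: 0 at steamer +y, then clockwise each 30 degrees 10, 20, 30 (+x) .. 60 (-y); 0, 30, 60 are long. The basket wall, 22 mm taller, is 70 mm off.
- mat_top (a point): Centre of the top of the dark grey ribbed drying mat, 220 mm (x) by 260 mm (y), 4 mm thick, fixed on the counter; the cover is laid on it.
- potato1_mid (a point): Centre of a sweet potato, reddish brown, 80 mm long (x) with blunt points about 10 mm beyond the ends, 40 mm wide, 36 mm high, flattish so that it does not roll, 0.11 kg. It starts lying on the counter; absent in some runs.
- potato2_mid (a point): Centre of another sweet potato, same shape and axes as the first; may be absent.
- potato3_mid (a point): Centre of another sweet potato, same shape and axes as the first; may be absent.
- potato4_mid (a point): Centre of another sweet potato, same shape and axes as the first; may be absent.
- pepper_mill: Dark wooden pepper mill, 52 mm across, 130 mm high; a bystander. Origin under its centre.
- salt_jar: Glass salt jar, 60 mm across, 85 mm high; a bystander. Origin under its centre.
- rice_bowl: White ceramic rice bowl, 110 mm across, 58 mm high; a bystander. Origin under its centre.
- soy_bottle: Amber glass bottle, 64 mm across, 190 mm high; a bystander. Origin under its centre.
- rice_paddle: Wooden rice paddle, 210 mm long, lying flat; a bystander.
- mug: White mug, 80 mm across, 90 mm high; a bystander. Origin under its centre.

How it is judged:
By the outcome, as a careful person would: the job done as asked, in the order asked, and still so for the second after the job is handed in, with the robot touching nothing.
Of potato1, potato2, potato3, potato4 only 2 to 4 are there at a start; the rules pass over those that are not, and their reading is None.
At some moment in a run one of potato1, potato2, potato3, potato4 may be knocked a few centimetres aside while the robot is not near it.
It also fails if it takes over 210 s, if anything falls off the work surface, if the arm or the gripper's body presses on something with over 40 N, if the wrist force passes 120 N, or if a joint passes its speed limit or range.

## Working session

There is one attempt and no reset: what is moved stays moved. The work goes in short steps, Python scripts to look and compute and a tool call to move; the robot and the scene stay as the last step left them, time stands still between calls to the robot, and variables do not carry over. Pictures are saved under pics/ and viewed, at most 17 in all, crops included, and the job is handed in when it is done.

Besides the shell and the picture viewer there is one more tool, called after "Emit:" by a JSON object that holds its "op" and its "data", one argument or row to a line. send_rows: Moves the arm, as the interface text tells. Its arguments: {"type":"object","properties":{"moves":{"type":"string"},"grip_force":{"type":"number"}},"required":["moves"]}

```bash
mkdir -p pics; ls; python3 - <<'E'
from rig import r
import cv2,numpy as np
s=r.read_state();print({k:np.round(v,3) for k,v in s.items()},r.tcp_to_tips)
for n in("scene","side","wrist"):
    p=r.camera_params(n);print(n,{k:(np.round(v,4).tolist() if not isinstance(v,str) else v) for k,v in p.items()})
    cv2.imwrite(f"pics/{n}0.png",r.read_camera(n)[:,:,::-1])
E
```

```text
pics
{'t': np.float64(0.0), 'joint_positions': array([ 1.109,  0.354,  1.634, -0.   ,  1.155, -0.002]), 'dq': array([ 0.   , -0.001,  0.001,  0.   ,  0.   , -0.001]), 'effort': array([ 2.0000e-03, -5.9384e+01, -3.3421e+01,  7.0000e-02,  2.3000e-02,
       -0.0000e+00]), 'ee_pos': array([0.277, 0.56 , 0.228]), 'tool_rot': array([ 0.228,  0.974, -0.001, -0.   ]), 'contact_force': array([-0.647,  0.015,  0.513]), 'ft_torque': array([0.061, 0.058, 0.008]), 'grip_force': np.float64(0.0), 'gripper_width': np.float64(0.998)} 0.014
scene {'vfov': 56.3418, 'cx': 318.1127, 'cy': 238.1886, 'view': [[-0.255, 0.9669, 0.0071, 0.1407], [-0.8108, -0.2179, 0.5433, 0.3642], [0.5269, 0.1328, 0.8395, -1.6153], [0.0, 0.0, 0.0, 1.0]]}
side {'vfov': 49.0165, 'cx': 328.5448, 'cy': 236.1332, 'view': [[0.9514, -0.3075, -0.0168, -0.5123], [0.2201, 0.6408, 0.7355, -0.1944], [-0.2155, -0.7034, 0.6773, -1.5774], [0.0, 0.0, 0.0, 1.0]]}
wrist {'vfov': 70.517, 'cx': 315.8203, 'cy': 239.7852, 'view': [[0.4449, 0.8956, -0.0009, -0.6236], [-0.859, 0.4265, -0.2832, 0.0328], [-0.2533, 0.1268, 0.9591, -0.3913], [0.0, 0.0, 0.0, 1.0]]}
```

View pics/scene0.png

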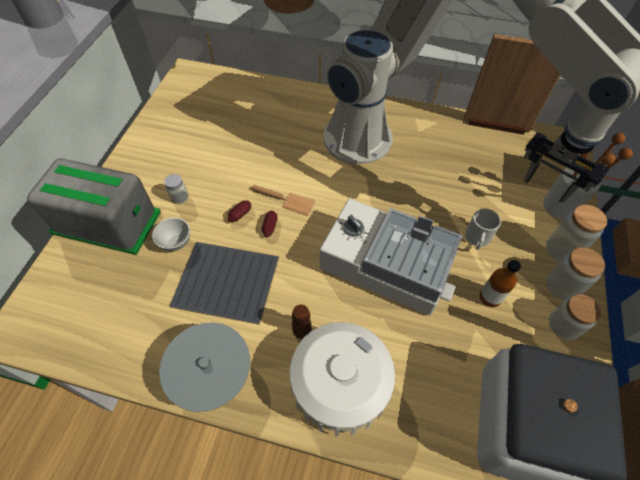

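View pics/side0.png

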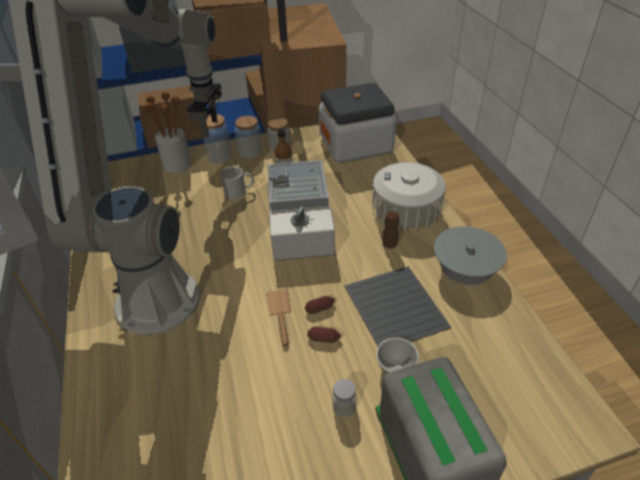

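The scene shows two potatoes at (239,211) and (270,223), the steamer basket around (412,255), with its handle at (422,228) facing the robot, the dial at (352,226) and the mat at (226,282). The side view shows the same two potatoes at (320,304) and (324,335), the handle at (280,180) and the dial at (300,217).

```bash
cat > h.py <<'E'
from rig import r
import cv2,numpy as np
from scipy.spatial.transform import Rotation as R
def cam(n):
    p=r.camera_params(n);V=np.array(p["view"]);f=240/np.tan(np.radians(p["vfov"])/2)
    return V,f,p["cx"],p["cy"]
def snap(n):
    c=cam(n);return c,r.read_camera(n)
def ray(c,uv):
    V,f,cx,cy=c;uv=np.atleast_2d(np.float64(uv))
    d=np.c_[(uv[:,0]-cx)/f,-(uv[:,1]-cy)/f,-np.ones(len(uv))]@V[:3,:3]
    return -V[:3,:3].T@V[:3,3],d
def onz(c,uv,z):
    o,d=ray(c,uv);return o+d*((z-o[2])/d[:,2])[:,None]
def proj(c,P):
    V,f,cx,cy=c;q=np.atleast_2d(P)@V[:3,:3].T+V[:3,3]
    return np.c_[cx+f*q[:,0]/-q[:,2],cy-f*q[:,1]/-q[:,2]]
def potatoes(c,im,z=.018,amin=60):
    b=im.astype(int);m=((b[:,:,0]>1.8*b[:,:,1])&(b[:,:,0]>1.5*b[:,:,2])&(b[:,:,0]>35)&(b[:,:,0]<150)&(b[:,:,1]<50)).astype(np.uint8)
    out=[]
    for k in cv2.findContours(m,0,2)[0]:
        if cv2.contourArea(k)<amin:continue
        P=onz(c,k[:,0],z)[:,:2].astype(np.float32)
        (x,y),(w,h),a=cv2.minAreaRect(P)
        if w<h:w,h,a=h,w,a+90
        out.append((k.mean((0,1)).round(),np.round([x,y,w,h,(a+90)%180-90],3)))
    return out
E
python3 - <<'E'
from h import *
print(r.read_state()['ee_pos'])
for n in("scene","side"):
    c=cam(n);im=cv2.imread(f"pics/{n}0.png")[:,:,::-1]
    for p in potatoes(c,im):print(n,*p)
    print(proj(c,r.read_state()['ee_pos']))
c=cam("scene");print("deck,basket scene",onz(c,[(353,199),(321,252),(384,206),(461,236)],.12).round(3).tolist(), onz(c,[(397,211),(461,236),(439,300),(362,265)],.146).round(3).tolist())
print("mat",onz(c,[(196,243),(279,252),(262,321),(172,307)],.004).round(3).tolist())
print("dial",onz(c,(352,222),.15).round(3))
c=cam("side");print("mat",onz(c,[(346,292),(404,268),(449,320),(390,355)],.004).round(3).tolist())
print("dial",onz(c,(300,215),.15).round(3), "basket",onz(c,[(269,167),(324,162),(328,206),(271,211)],.146).round(3).tolist())
V,f,_,_=cam("wrist");print("wristcam",(-V[:3,:3].T@V[:3,3]).round(3), f)
T=R.from_quat(r.read_state()['tool_rot']).as_matrix();print((T.T@(-V[:3,:3].T@V[:3,3]-r.read_state()['ee_pos'])).round(4),(V[:3,:3]@T).round(3),T.round(3))
E
```

```text
[0.2771799  0.55974943 0.22804372]
scene [301. 315.] [ 7.1900e-01 -2.0000e-03  5.0000e-02  3.8000e-02  5.5517e+01]
scene [502. 279.] [ 0.468  0.521  0.078  0.058 -5.684]
scene [269. 222.] [ 0.452 -0.183  0.091  0.035  4.47 ]
scene [238. 211.] [  0.434  -0.291   0.091   0.041 -25.581]
[[546.31256309 185.53584033]]
[[209.43680575 125.89029278]]
deck,basket scene [[0.373, 0.057, 0.12], [0.572, 0.013, 0.12], [0.374, 0.15, 0.12], [0.421, 0.375, 0.12]] [[0.402, 0.188, 0.146], [0.441, 0.369, 0.146], [0.646, 0.333, 0.146], [0.598, 0.129, 0.146]]
mat [[0.572, -0.378, 0.004], [0.537, -0.125, 0.004], [0.759, -0.104, 0.004], [0.784, -0.359, 0.004]]
dial [[0.475 0.075 0.15 ]]
mat [[0.545, -0.151, 0.004], [0.751, -0.115, 0.004], [0.788, -0.345, 0.004], [0.583, -0.401, 0.004]]
dial [[0.471 0.071 0.15 ]] basket [[0.44, 0.359, 0.146], [0.629, 0.325, 0.146], [0.568, 0.089, 0.146], [0.392, 0.124, 0.146]]
wristcam [0.207 0.594 0.384] 339.48519047251415
[ 0.0785 -0.0007 -0.156 ] [[-0.001  1.    -0.   ]
 [ 0.959  0.001  0.283]
 [ 0.283  0.    -0.959]] [[-0.896  0.444 -0.   ]
 [ 0.444  0.896 -0.001]
 [ 0.    -0.001 -1.   ]]
```

View pics/wrist0.png

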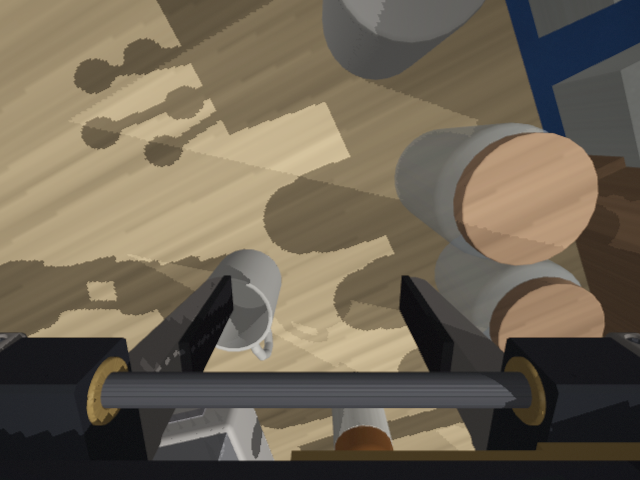

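The wrist view shows the fingertips at about row 285, with the mug at (245,300) and the steamer deck corner at (215,430). So the camera sits on the tool +x side and looks back past the fingers.

Emit:
{"op": "send_rows", "data": {
  "moves": "0 0 1 0 0 -1 0;0 0 1 0 0 -1 0;0 0 1 0 0 -1 0;0 0 1 0 0 -1 0;0 0 1 0 0 -1 0;0 0 1 0 0 -1 0;0 0 1 0 0 -1 0;0 0 1 0 0 0 0;0 0 1 0 0 0 0;0 0 1 0 0 0 0;0 0 1 0 0 0 0;0 0 1 0 0 0 0"
}}

```text
t: 1.15
ee_pos: [0.2773, 0.5599, 0.4033]
tool_rot: [0.686, 0.728, -0.0, 0.0]
contact_force: [0.5, -0.1, -0.8]
gripper_width: 1.002
grip_force: 0.0
```

Emit:
{"op": "send_rows", "data": {
  "moves": "0 0 1 0 0 0 0;0 0 1 0 0 0 0;0 0 1 0 0 0 0;0 0 0 -1 1 0 0;0 0 0 -1 1 0 0;0 0 0 -1 1 0 0;0 0 0 -1 1 0 0;0 0 0 -1 0.5 0 0;0 0 0 -1 0 0 0;0 0 0 -1 0 0 0;0 0 0 -1 0 0 0;0 0 0 -1 0 0 0"
}}

```text
t: 2.15
ee_pos: [0.343, 0.316, 0.4033]
tool_rot: [0.774, 0.634, -0.0, 0.0]
contact_force: [0.6, 0.2, -0.6]
gripper_width: 1.001
grip_force: 0.0
```

Emit:
{"op": "send_rows", "data": {
  "moves": "0 0 0 -1 0 0 0;0 0 0 -1 0 0 0;0 0 0 -1 0 0 0;0 0 0 -1 0 0 0;0 0 0 -1 0 0 0;0 0 0 0 0 0 0;0 0 0 0 0 0 0"
}}

```text
t: 2.73
ee_pos: [0.3187, 0.1941, 0.4038]
tool_rot: [0.774, 0.633, 0.0, 0.0]
contact_force: [-0.3, 0.3, -0.1]
gripper_width: 1.002
grip_force: 0.0
```

```bash
cat >> h.py <<'E'
def st():
    s=r.read_state();T=R.from_quat(s['tool_rot']).as_matrix()
    print("t",round(s['t'],2),"pos",s['ee_pos'].round(4),"yaw_y",np.degrees(np.arctan2(T[1,1],T[0,1])).round(2),"tilt",np.degrees(T[:2,2]).round(2),"F",s['contact_force'].round(1),"w",round(s['gripper_width']*92,1),"g",round(s['grip_force'],1))
    return s,T
def goto(P,yaw):
    """units to move: turn about tool z (deg/5) for tool-y at yaw deg, then shifts along turned axes /25mm"""
    s,T=st();y0=np.degrees(np.arctan2(T[1,1],T[0,1]));d=(yaw-y0+90)%180-90
    a=np.radians(y0+d);Y=np.array([np.cos(a),np.sin(a),0]);Z=np.array([0,0,-1]);X=np.cross(Y,Z)
    e=np.array(P)-s['ee_pos'];print("  rz",round(-d/5,2),"txyz",np.round([e@X/.025,e@Y/.025,e@Z/.025],2))
E
python3 - <<'E'
from h import *
st();c,im=snap("wrist");cv2.imwrite("pics/w1.png",im[:,:,::-1])
E
```

```text
t 2.73 pos [0.3187 0.1941 0.4038] yaw_y -11.45 tilt [0.04 0.03] F [-0.3  0.3 -0.1] w 92.1 g 0.0
```

View pics/w1.png

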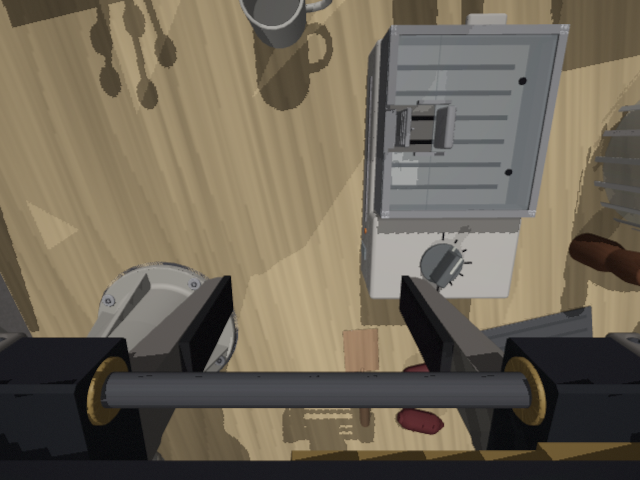

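The wrist view shows the cover corners at about (390,27), (568,27), (535,215) and (375,215). The handle is at (425,127), and the dial at (443,262) is turned clockwise to 10 or 20. I'll zoom in for accuracy.

```bash
python3 - <<'E'
from h import *
im=cv2.imread("pics/w1.png")
a=cv2.resize(im[10:310,355:590],None,fx=2.5,fy=2,interpolation=2)
a=cv2.resize(im[0:300,350:650 if 0 else 600],(600,600*300//250*1) if 0 else (500,600),interpolation=2)
cv2.imwrite("pics/w1c.png",a)
E
```

```text
(no output)
```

View pics/w1c.png

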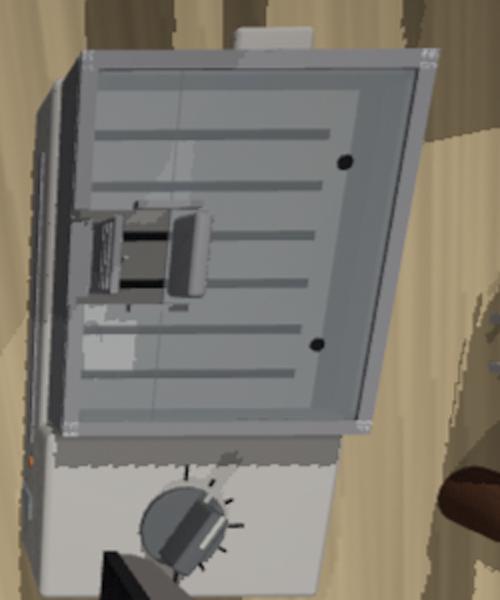

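```bash
python3 - <<'E'
from h import *
c=cam("wrist")
P=onz(c,[(390,26),(568.5,24.5),(535.5,216),(381.5,217.5)],.146)[:,:2];print(P.round(4).tolist())
C=P.mean(0);print("centre",C.round(4),"sides",[np.linalg.norm(P[i]-P[(i+1)%4]).round(4) for i in range(4)])
xd=(P[1]+P[2]-P[0]-P[3]);yd=P[0]+P[1]-P[2]-P[3]
print("yaw x",np.degrees(np.arctan2(xd[1],xd[0])),"yaw y",np.degrees(np.arctan2(yd[1],yd[0]))-90)
yaw=np.radians((np.degrees(np.arctan2(xd[1],xd[0]))+np.degrees(np.arctan2(yd[1],yd[0]))-90)/2)
Rm=np.array([[np.cos(yaw),-np.sin(yaw)],[np.sin(yaw),np.cos(yaw)]])
print("yaw",np.degrees(yaw),"handle",C+Rm@[-.0495,0],"dial",C+Rm@[-.005,-.175],"potato slots",[(C+Rm@[a,b]).round(4).tolist() for a in(-.043,.043)for b in(-.05,.05)])
D=onz(c,[(450,274),(462,260)],.158)[:,:2];v=Rm.T@(D[1]-D[0]);print("pointer angle cw from +y",np.degrees(np.arctan2(v[0],v[1])))
# handle check: tab top / rib top at z=.142+.042
H=onz(c,[(350+95/2,110),(350+120/2,108),(350+100/2,146),(350+208/2,105),(350+195/2,148)],.184)[:,:2]
print("handle tops steamer frame",((H-C)@Rm).round(4).tolist())
m=(im:=cv2.imread("pics/scene0.png")).astype(int);
for n in("scene","side"):
    im=cv2.imread(f"pics/{n}0.png").astype(int);mm=((im.max(2)<95)&(im.max(2)-im.min(2)<16)).astype(np.uint8)
    mm=cv2.morphologyEx(mm,cv2.MORPH_CLOSE,np.ones((5,5)))
    uv=np.array([226,282]) if n=="scene" else np.array([397,308])
    for k in cv2.findContours(mm,0,2)[0]:
        if cv2.pointPolygonTest(k,tuple(map(float,uv)),False)>=0:
            Q=onz(cam(n),k[:,0],.004)[:,:2].astype(np.float32);print(n,"mat",cv2.minAreaRect(Q))
E
```

```text
[[0.4372, 0.3708], [0.6246, 0.3341], [0.5859, 0.1283], [0.3977, 0.1646]]
centre [0.5113 0.2495] sides [np.float64(0.191), np.float64(0.2094), np.float64(0.1916), np.float64(0.2099)]
yaw x -10.985802086457726 yaw y -10.7547807651096
yaw -10.870291425783662 handle [0.46272055 0.25879552] dial [0.47341947 0.07854352] potato slots [[0.4597, 0.2085], [0.4785, 0.3067], [0.5441, 0.1922], [0.563, 0.2905]]
pointer angle cw from +y 35.0660861570918
handle tops steamer frame [[-0.0915, 0.0178], [-0.0786, 0.0196], [-0.0867, -0.0183], [-0.0334, 0.022], [-0.0358, -0.0209]]
scene mat ((0.6679010987281799, -0.24548117816448212), (0.21567152440547943, 0.25755956768989563), 3.487259864807129)
side mat ((0.6404980421066284, -0.4222230613231659), (0.643272340297699, 0.256605327129364), 82.01339721679688)
```

```bash
python3 -c "
from h import *
goto([.4627,.2588,.165],-10.87)"
```

```text
t 2.78 pos [0.3189 0.1948 0.4037] yaw_y -11.41 tilt [0.03 0.03] F [ 0.5  0.3 -1. ] w 92.2 g 0.0
  rz -0.11 txyz [3.6  5.17 9.55]
```

Emit:
{"op": "send_rows", "data": {
  "moves": "0 0 -0.11 0.9 1 0 0.22;0 0 0 0.9 1 0 0.22;0 0 0 0.9 1 0 0.22;0 0 0 0.9 1 0 0.22;0 0 0 0 1 1 0.22;0 0 0 0 0.17 1 0.22;0 0 0 0 0 1 0.22;0 0 0 0 0 1 0.22;0 0 0 0 0 1 0.22;0 0 0 0 0 1 0.22;0 0 0 0 0 0 0.22;0 0 0 0 0 0 0.22"
}}

```text
t: 3.78
ee_pos: [0.4622, 0.2592, 0.2525]
tool_rot: [0.77, 0.638, -0.002, -0.0]
contact_force: [0.3, -0.5, 0.1]
gripper_width: 0.78
grip_force: 0.0
```

```bash
python3 -c "
from h import *
goto([.4627,.2588,.165],-10.87)
c,im=snap('wrist');cv2.imwrite('pics/w2.png',im[:,:,::-1])
C=np.array([.5113,.2495])
"
```

```text
t 3.78 pos [0.4622 0.2592 0.2525] yaw_y -10.75 tilt [-0.16 -0.08] F [ 0.3 -0.5  0.1] w 71.8 g 0.0
  rz 0.02 txyz [-0.01  0.02  3.5 ]
```

View pics/w2.png

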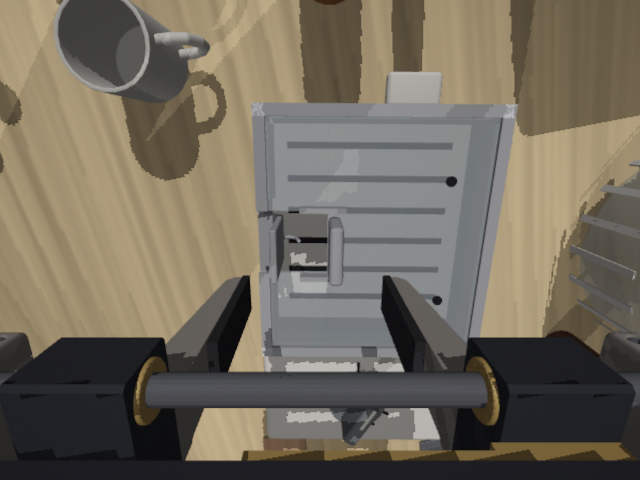

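The handle's tab is at (277,247) and its rib at (337,250), so the jaws straddle it as planned. I'll go down and pinch.

Emit:
{"op": "send_rows", "data": {
  "moves": "0 0 0 0 0 1 0.22;0 0 0 0 0 1 0.22;0 0 0 0 0 0.7 0.22;0 0 0 0 0 0.5 0.22;0 0 0 0 0 0.3 0.22;0 0 0 0 0 0 0.22;0 0 0 0 0 0 0.22"
}}

```text
t: 4.42
ee_pos: [0.4636, 0.2593, 0.1673]
tool_rot: [0.77, 0.638, 0.001, 0.0]
contact_force: [-0.3, -0.5, 0.4]
gripper_width: 0.778
grip_force: 0.0
```

Emit:
{"op": "send_rows", "data": {
  "moves": "0 0 0 0 0 0 0.35;0 0 0 0 0 0 0.45;0 0 0 0 0 0 0.55;0 0 0 0 0 0 0.65;0 0 0 0 0 0 0.65;0 0 0 0 0 0 0.65;0 0 0 0 0 0 0.65;0 0 0 0 0 0 0.65",
  "grip_force": 30
}}

```text
t: 5.08
ee_pos: [0.4624, 0.259, 0.1666]
tool_rot: [0.771, 0.637, -0.0, -0.0]
contact_force: [-4.9, 1.1, 5.8]
gripper_width: 0.455
grip_force: 30.0
```

Emit:
{"op": "send_rows", "data": {
  "moves": "0 0 0 0 0 -0.2 0.65;0 0 0 0 0 -0.3 0.65;0 0 0 0 0 -0.4 0.65;0 0 0 0 0 -0.6 0.65;0 0 0 0 0 -0.8 0.65;0 0 0 0 0 -1 0.65;0 0 0 0 0 -1 0.65;0 0 0 0 0 -1 0.65;0 0 0 0 0 -1 0.65;0 0 0 0 0 -1 0.65;0 0 0 0 0 0 0.65;0 0 0 0 0 0 0.65"
}}

```text
t: 6.08
ee_pos: [0.4635, 0.2589, 0.3502]
tool_rot: [0.77, 0.637, 0.002, 0.0]
contact_force: [-0.4, -0.3, -4.4]
gripper_width: 0.449
grip_force: 30.0
```

```bash
python3 -c "
from h import *
st()
c,im=snap('side');cv2.imwrite('pics/s3.png',cv2.resize(im[80:400,180:500],None,fx=1.8,fy=1.8)[:,:,::-1])
"
```

```text
t 6.08 pos [0.4635 0.2589 0.3502] yaw_y -10.8 tilt [0.19 0.08] F [-0.4 -0.3 -4.4] w 41.3 g 30.0
```

View pics/s3.png

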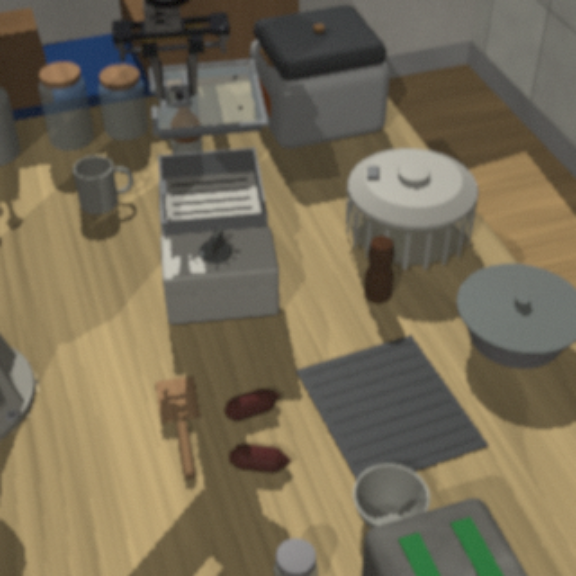

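The side crop shows the cover hanging from the gripper and the basket open and empty. The mat lies at about (390,410) in the crop, with nothing on it.

```bash
python3 - <<'E'
from h import *
im=cv2.imread("pics/scene0.png").astype(int);c=cam("scene")
mm=((im.max(2)<95)&(im.max(2)-im.min(2)<16)).astype(np.uint8);mm=cv2.morphologyEx(mm,cv2.MORPH_CLOSE,np.ones((5,5)))
for k in cv2.findContours(mm,0,2)[0]:
    if cv2.pointPolygonTest(k,(226.,282.),False)>=0:
        q=cv2.approxPolyDP(k,8,True)[:,0];Q=onz(c,q,.004)[:,:2];print(q.tolist(),Q.round(3).tolist(),Q.mean(0))
        for i in range(len(Q)):d=Q[i]-Q[i-1];print(np.degrees(np.arctan2(d[1],d[0])).round(1),np.linalg.norm(d).round(3))
Q=onz(cam("side"),[(346.7,288.3),(407.8,267.8),(450.6,324.4)],.004)[:,:2];print("side",Q.round(3).tolist(),"centre",(Q[0]+Q[2])/2)
print("bowl",onz(c,(171,233),.05),"salt",onz(c,(176,188),.05))
goto([.668-.0494,-.245-.003,.25],3.5)
E
```

```text
[[196, 243], [170, 305], [258, 322], [277, 257]] [[0.572, -0.378], [0.78, -0.367], [0.765, -0.114], [0.555, -0.126]] [ 0.66783168 -0.24616446]
-86.2 0.253
3.1 0.209
93.5 0.254
-176.6 0.21
side [[0.552, -0.138], [0.762, -0.118], [0.785, -0.361]] centre [ 0.6685013  -0.24919579]
bowl [[ 0.58254029 -0.44205248  0.05      ]] salt [[ 0.42112724 -0.49974293  0.05      ]]
t 6.13 pos [0.4627 0.2585 0.3485] yaw_y -10.8 tilt [0.03 0.  ] F [-0.1 -0.9 -2.9] w 41.8 g 30.0
  rz -2.86 txyz [-20.6    4.99   3.94]
```

Emit:
{"op": "send_rows", "data": {
  "moves": "0 0 -0.72 0 0 0 0.65;0 0 -0.72 0 0 0 0.65;0 0 -0.72 0 0 0 0.65;0 0 -0.7 0 0 0 0.65;0 0 0 -0.4 0.2 0 0.65;0 0 0 -0.7 0.4 0 0.65;0 0 0 -1 0.4 0 0.65;0 0 0 -1 0.4 0 0.65;0 0 0 -1 0.4 0 0.65;0 0 0 -1 0.4 0 0.65;0 0 0 -1 0.4 0 0.65;0 0 0 -1 0.4 0 0.65"
}}

```text
t: 7.13
ee_pos: [0.5484, 0.084, 0.347]
tool_rot: [0.686, 0.728, -0.001, -0.001]
contact_force: [0.2, 0.4, -2.5]
gripper_width: 0.451
grip_force: 30.0
```

Emit:
{"op": "send_rows", "data": {
  "moves": "0 0 0 -1 0.4 0 0.65;0 0 0 -1 0.4 0 0.65;0 0 0 -1 0.4 0 0.65;0 0 0 -1 0.4 0 0.65;0 0 0 -1 0.4 0 0.65;0 0 0 -1 0 0 0.65;0 0 0 -1 0 0 0.65;0 0 0 -1 0 0 0.65;0 0 0 -1 0 0.5 0.65;0 0 0 -1 0 1 0.65;0 0 0 -1 0 1 0.65;0 0 0 -1 0 1 0.65"
}}

```text
t: 8.13
ee_pos: [0.6156, -0.2121, 0.2586]
tool_rot: [0.686, 0.728, -0.001, -0.001]
contact_force: [1.1, -0.1, -3.2]
gripper_width: 0.452
grip_force: 30.0
```

Emit:
{"op": "send_rows", "data": {
  "moves": "0 0 0 -0.8 0 0.5 0.65;0 0 0 -0.5 0 0 0.65;0 0 0 0 0 0 0.65;0 0 0 0 0 0 0.65"
}}

```text
t: 8.47
ee_pos: [0.6187, -0.2431, 0.2487]
tool_rot: [0.686, 0.728, 0.0, -0.0]
contact_force: [0.5, -0.5, -3.2]
gripper_width: 0.45
grip_force: 30.0
```

```bash
python3 - <<'E'
from h import *
goto([.668-.0494,-.247-.003,.0436],3.5)
c,im=snap("wrist");cv2.imwrite("pics/w4.png",im[:,:,::-1])
E
```

```text
t 8.47 pos [ 0.6187 -0.2431  0.2487] yaw_y 3.39 tilt [-0.01  0.02] F [ 0.5 -0.5 -3.2] w 41.4 g 30.0
  rz -0.02 txyz [-0.27 -0.02  8.2 ]
```

View pics/w4.png

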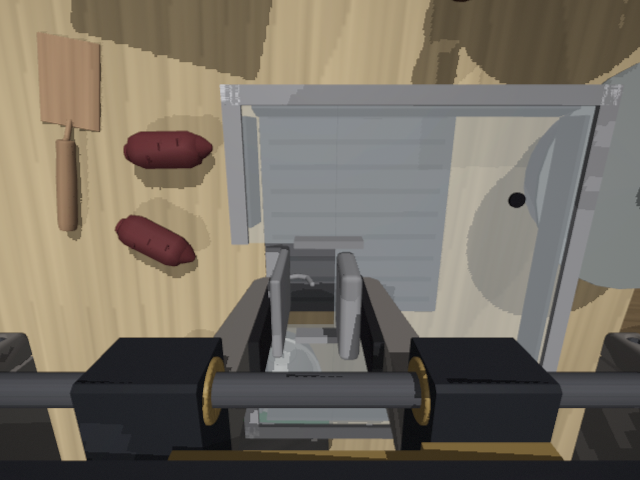

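The cover is over the mat. Through the clear plate the mat shows with its right edge from (456,115) to (436,310). The potatoes are at (167,149) and (155,241). I'll check the mat position, then lower.

```bash
python3 - <<'E'
from h import *
c=cam("wrist");im=cv2.imread("pics/w4.png")[:,:,::-1]
Q=onz(c,[(456,115),(436,310)],.004);print(Q.round(3))
a=np.radians(3.5);Rm=np.array([[np.cos(a),-np.sin(a)],[np.sin(a),np.cos(a)]])
print(((Q[:,:2]-[.668,-.247])@Rm).round(3))
for p in potatoes(c,im,amin=300):print(*p)
E
```

```text
[[ 0.77  -0.128  0.004]
 [ 0.786 -0.369  0.004]]
[[ 0.109  0.112]
 [ 0.11  -0.129]]
[156. 242.] [  0.432  -0.292   0.095   0.042 -26.471]
[162. 146.] [ 0.453 -0.184  0.097  0.037  3.38 ]
```

Emit:
{"op": "send_rows", "data": {
  "moves": "0 0 0 -0.27 0 0.6 0.65;0 0 0 0 0 1 0.65;0 0 0 0 0 1 0.65;0 0 0 0 0 1 0.65;0 0 0 0 0 1 0.65;0 0 0 0 0 1 0.65;0 0 0 0 0 1 0.65;0 0 0 0 0 0.6 0.65;0 0 0 0 0 0.4 0.65;0 0 0 0 0 0.2 0.65;0 0 0 0 0 0 0.65;0 0 0 0 0 0 0.65"
}}

```text
t: 9.52
ee_pos: [0.6201, -0.2493, 0.0548]
tool_rot: [0.685, 0.729, 0.0, 0.001]
contact_force: [0.8, 0.0, -2.9]
gripper_width: 0.453
grip_force: 30.0
```

Emit:
{"op": "send_rows", "data": {
  "moves": "0 0 0 0 0 0.2 0.65;0 0 0 0 0 0.1 0.65;0 0 0 0 0 0.08 0.65;0 0 0 0 0 0.05 0.65;0 0 0 0 0 0 0.65;0 0 0 0 0 0 0.65"
}}

```text
t: 10.02
ee_pos: [0.6195, -0.2496, 0.0438]
tool_rot: [0.685, 0.728, 0.0, 0.0]
contact_force: [-1.4, 0.6, 5.1]
gripper_width: 0.456
grip_force: 30.0
```

Emit:
{"op": "send_rows", "data": {
  "moves": "0 0 0 0 0 0 0.5;0 0 0 0 0 0 0.4;0 0 0 0 0 0 0.3;0 0 0 0 0 0 0.2;0 0 0 0 0 0 0.2;0 0 0 0 0 -0.5 0.2;0 0 0 0 0 -1 0.2;0 0 0 0 0 -1 0.2;0 0 0 0 0 -1 0;0 0 0 0 0 -1 0;0 0 0 0 0 -1 0;0 0 0 0 0 -1 0"
}}

```text
t: 11.02
ee_pos: [0.6194, -0.2494, 0.2077]
tool_rot: [0.685, 0.728, 0.0, 0.001]
contact_force: [-0.4, -0.3, -1.1]
gripper_width: 1.0
grip_force: 0.0
```

```bash
python3 - <<'E'
from h import *
c,im=snap("wrist")
cv2.imwrite("pics/w5.png",im[:,:,::-1])
for p in potatoes(c,im,amin=300):print(*p)
goto([.453,-.184,.2],3.4-90);
goto([.432,-.292,.2],-26.5-90)
E
```

```text
[136. 245.] [  0.432  -0.292   0.095   0.043 -25.947]
[143. 142.] [ 0.452 -0.185  0.098  0.038  4.519]
t 11.07 pos [ 0.6217 -0.2503  0.2133] yaw_y 3.51 tilt [ 0.43 -0.17] F [ 1.6 -0.1  3.4] w 92.1 g 0.0
  rz -17.98 txyz [6.58 3.05 0.53]
t 11.07 pos [ 0.6217 -0.2503  0.2133] yaw_y 3.51 tilt [ 0.43 -0.17] F [ 1.6 -0.1  3.4] w 92.1 g 0.0
  rz -12.0 txyz [ 6.05 -4.88  0.53]
```

Emit:
{"op": "send_rows", "data": {
  "moves": "0 0 1 0 0 0 0.2;0 0 1 0 0 0 0.2;0 0 1 0 0 0 0.2;0 0 1 0 0 0 0.2;0 0 1 0 0 0 0.2;0 0 1 0 0 0 0.2;0 0 1 0 0 0 0.2;0 0 1 0 0 0 0.2;0 0 1 0 0 0 0.2;0 0 1 0 0 0 0.2;0 0 1 0 0 0 0.2;0 0 1 0 0 0 0.2"
}}

```text
t: 12.07
ee_pos: [0.6194, -0.2494, 0.2062]
tool_rot: [0.958, 0.286, 0.0, 0.0]
contact_force: [-0.0, -0.0, 1.3]
gripper_width: 0.798
grip_force: 0.0
```

Emit:
{"op": "send_rows", "data": {
  "moves": "0 0 1 0 0 0 0.2;0 0 1 0 0 0 0.2;0 0 1 0 0 0 0.2;0 0 1 0 0 0 0.2;0 0 1 0 0 0 0.2;0 0 0.9 0 0 0 0.2;0 0 0 -1 -0.6 0 0.2;0 0 0 -1 -0.6 0 0.2;0 0 0 -1 -0.6 0 0.2;0 0 0 -1 -0.6 0 0.2;0 0 0 -1 -0.6 0 0.2;0 0 0 -1 0 0 0.2"
}}

```text
t: 13.07
ee_pos: [0.4629, -0.1832, 0.2059]
tool_rot: [0.999, 0.035, 0.0, -0.0]
contact_force: [-0.1, -1.5, 0.4]
gripper_width: 0.797
grip_force: 0.0
```

Emit:
{"op": "send_rows", "data": {
  "moves": "0 0 0 -0.6 0 0 0.2;0 0 0 0 0 1 0.2;0 0 0 0 0 1 0.2;0 0 0 0 0 1 0.2;0 0 0 0 0 0 0.2"
}}

```text
t: 13.48
ee_pos: [0.4471, -0.1852, 0.1276]
tool_rot: [0.999, 0.035, -0.002, -0.001]
contact_force: [-1.4, 0.8, 0.3]
gripper_width: 0.798
grip_force: 0.0
```

```bash
python3 - <<'E'
from h import *
goto([.452,-.1845,.021],4-90)
print(r.read_state()['joint_positions'].round(2))
for n in("wrist","scene"):
    c,im=snap(n)
    if n=="wrist":cv2.imwrite("pics/w6.png",im[:,:,::-1])
    for p in potatoes(c,im,amin=60):print(n,*p)
E
```

```text
t 13.48 pos [ 0.4471 -0.1852  0.1276] yaw_y -86.0 tilt [-0.25  0.11] F [-1.4  0.8  0.3] w 73.4 g 0.0
  rz -0.0 txyz [ 0.2  -0.01  4.26]
[-0.4   0.27  2.02  0.    0.86  1.11]
wrist [448. 258.] [  0.438  -0.296   0.08    0.043 -25.49 ]
wrist [316. 232.] [ 0.453 -0.186  0.096  0.035  5.798]
scene [502. 281.] [ 0.466  0.521  0.075  0.056 -9.027]
scene [269. 223.] [ 0.454 -0.183  0.094  0.034  3.089]
scene [240. 210.] [  0.433  -0.29    0.089   0.042 -25.769]
```

Emit:
{"op": "send_rows", "data": {
  "moves": "0 0 0 0.2 0 1 0.2;0 0 0 0 0 1 0.2;0 0 0 0 0 1 0.2;0 0 0 0 0 0.8 0.2;0 0 0 0 0 0.46 0.2;0 0 0 0 0 0 0.2;0 0 0 0 0 0 0.4;0 0 0 0 0 0 0.7;0 0 0 0 0 0 0.7;0 0 0 0 0 0 0.7;0 0 0 0 0 0 0.7;0 0 0 0 0 0 0.7",
  "grip_force": 15
}}

```text
t: 14.58
ee_pos: [0.4548, -0.1859, 0.0246]
tool_rot: [0.999, 0.035, 0.001, 0.0]
contact_force: [-0.9, 0.7, 8.6]
gripper_width: 0.433
grip_force: 15.0
```

Emit:
{"op": "send_rows", "data": {
  "moves": "0 0 0 0 0 -0.5 0.7;0 0 0 0 0 -1 0.7;0 0 0 0 0 -1 0.7;0 0 0 0 0 -1 0.7;0 0 0 0 0 -1 0.7;0 0 0 0 0 -1 0.7;0 0 0 0 0 -1 0.7;0 0 0 0 0 -1 0.7;0 0 -1 0 0 -1 0.7;0 0 -1 0 0 -0.5 0.7;0 0 -1 0 0 0 0.7;0 0 -1 0 0 0 0.7"
}}

```text
t: 15.58
ee_pos: [0.4547, -0.186, 0.2502]
tool_rot: [0.978, 0.21, 0.001, 0.001]
contact_force: [0.2, 0.4, -0.3]
gripper_width: 0.433
grip_force: 15.0
```

```bash
cat >> h.py <<'E'
C=np.array([.5113,.2495]);YAW=-10.87;a_=np.radians(YAW);Rm=np.array([[np.cos(a_),-np.sin(a_)],[np.sin(a_),np.cos(a_)]])
def S(x,y,z):return np.r_[C+Rm@[x,y],z]
E
python3 - <<'E'
from h import *
goto(S(-.036,-.035,.109),YAW)
E
```

```text
t 15.58 pos [ 0.4547 -0.186   0.2502] yaw_y -65.74 tilt [ 0.12 -0.05] F [ 0.2  0.4 -0.3] w 39.9 g 15.0
  rz -10.97 txyz [16.13 -2.5   5.65]
```

Emit:
{"op": "send_rows", "data": {
  "moves": "0 0 -1 0 0 0 0.7;0 0 -1 0 0 0 0.7;0 0 -1 0 0 0 0.7;0 0 -1 0 0 0 0.7;0 0 -1 0 0 0 0.7;0 0 -1 0 0 0 0.7;0 0 -1 0 0 0 0.7;0 0 -1 0 0 0 0.7;0 0 -1 0 0 0 0.7;0 0 -1 0 0 0 0.7;0 0 -0.97 0 0 0 0.7;0 0 0 0.5 0 0 0.7"
}}

```text
t: 16.58
ee_pos: [0.4564, -0.1745, 0.2489]
tool_rot: [0.771, 0.637, -0.0, 0.0]
contact_force: [-0.7, 0.3, -0.5]
gripper_width: 0.431
grip_force: 15.0
```

Emit:
{"op": "send_rows", "data": {
  "moves": "0 0 0 1 -0.25 0 0.7;0 0 0 1 -0.25 0 0.7;0 0 0 1 -0.25 0 0.7;0 0 0 1 -0.25 0 0.7;0 0 0 1 -0.25 0 0.7;0 0 0 1 -0.25 0 0.7;0 0 0 1 -0.25 0 0.7;0 0 0 1 -0.25 0 0.7;0 0 0 1 -0.25 0 0.7;0 0 0 1 -0.25 0 0.7;0 0 0 1 0 0 0.7;0 0 0 1 0 0 0.7"
}}

```text
t: 17.58
ee_pos: [0.4529, 0.1341, 0.249]
tool_rot: [0.772, 0.635, 0.0, 0.0]
contact_force: [0.3, -0.3, -0.2]
gripper_width: 0.431
grip_force: 15.0
```

Emit:
{"op": "send_rows", "data": {
  "moves": "0 0 0 1 0 0 0.7;0 0 0 1 0 0 0.7;0 0 0 1 0 0 0.7;0 0 0 0.6 0 0 0.7;0 0 0 0 0 0 0.7;0 0 0 0 0 0 0.7"
}}

```text
t: 18.08
ee_pos: [0.4704, 0.2212, 0.2486]
tool_rot: [0.772, 0.636, -0.0, 0.0]
contact_force: [-0.2, -0.1, 0.4]
gripper_width: 0.438
grip_force: 15.0
```

```bash
python3 - <<'E'
from h import *
goto(S(-.036,-.035,.1126),YAW)
c,im=snap("wrist");cv2.imwrite("pics/w7.png",im[:,:,::-1])
E
```

```text
t 18.08 pos [0.4704 0.2212 0.2486] yaw_y -11.06 tilt [-0.04 -0.04] F [-0.2 -0.1  0.4] w 40.3 g 15.0
  rz -0.04 txyz [ 0.02 -0.05  5.44]
```

View pics/w7.png

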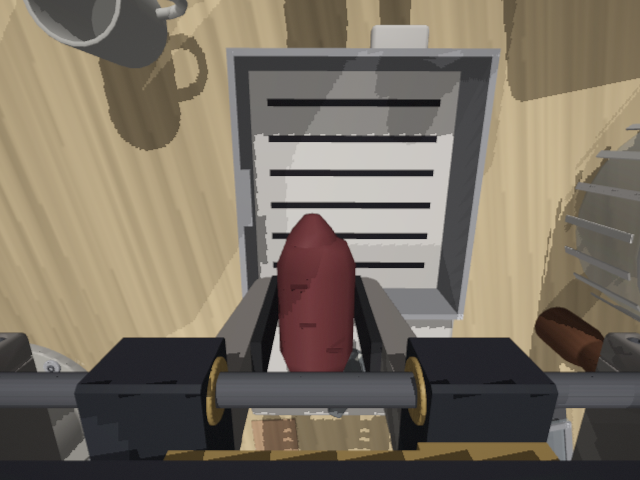

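The potato sits level in the jaws at (315,295) above the empty basket (left wall at column 240, right wall at 490). Lowering it in.

Emit:
{"op": "send_rows", "data": {
  "moves": "0 0 0 0 0 1 0.7;0 0 0 0 0 1 0.7;0 0 0 0 0 1 0.7;0 0 0 0 0 1 0.7;0 0 0 0 0 0.6 0.7;0 0 0 0 0 0.4 0.7;0 0 0 0 0 0.2 0.7;0 0 0 0 0 0.15 0.7;0 0 0 0 0 0 0.7;0 0 0 0 0 0 0.7"
}}

```text
t: 18.97
ee_pos: [0.4713, 0.2212, 0.1158]
tool_rot: [0.772, 0.635, 0.001, 0.0]
contact_force: [0.5, -0.6, 0.2]
gripper_width: 0.436
grip_force: 15.0
```

Emit:
{"op": "send_rows", "data": {
  "moves": "0 0 0 0 0 0.1 0.7;0 0 0 0 0 0.05 0.7;0 0 0 0 0 0.05 0.7;0 0 0 0 0 0 0.7;0 0 0 0 0 0 0.7"
}}

```text
t: 19.38
ee_pos: [0.4715, 0.2217, 0.1119]
tool_rot: [0.772, 0.635, 0.001, 0.0]
contact_force: [-3.9, -1.6, 15.4]
gripper_width: 0.433
grip_force: 15.0
```

Emit:
{"op": "send_rows", "data": {
  "moves": "0 0 0 0 0 -0.04 0.55;0 0 0 0 0 0 0.48;0 0 0 0 0 0 0.45;0 0 0 0 0 0 0.45;0 0 0 0 0 -0.5 0.45;0 0 0 0 0 -1 0.45;0 0 0 0 0 -1 0.45;0 0 0 0 0 -1 0.45;0 0 0 0 0 -1 0.45;0 0 0 0 0 -1 0.3;0 0 0 0 0 0 0.2;0 0 0 0 0 0 0.2"
}}

```text
t: 20.38
ee_pos: [0.4715, 0.2216, 0.2496]
tool_rot: [0.772, 0.635, 0.001, 0.0]
contact_force: [-0.6, 0.6, 0.2]
gripper_width: 0.744
grip_force: 0.0
```

```bash
python3 - <<'E'
from h import *
c,im=snap("wrist");cv2.imwrite("pics/w8.png",im[:,:,::-1])
for p in potatoes(c,im,z=.106,amin=300):print(*p,(Rm.T@(p[1][:2]-C)).round(3))
c,im=snap("scene");cv2.imwrite("pics/sc8.png",im[:,:,::-1])
for p in potatoes(c,im):print(*p)
goto([.433,-.2915,.15],-26.2-90)
E
```

```text
[313. 224.] [4.7200e-01 2.1700e-01 9.5000e-02 3.9000e-02 7.8597e+01] [-0.032 -0.039]
[302. 316.] [ 7.2100e-01 -2.0000e-03  5.8000e-02  3.7000e-02  4.2999e+01]
[503. 279.] [  0.467   0.524   0.078   0.056 -18.212]
[402. 242.] [4.1200e-01 2.2400e-01 9.3000e-02 4.6000e-02 7.9688e+01]
[241. 210.] [  0.433  -0.29    0.089   0.041 -25.769]
t 20.48 pos [0.4702 0.2209 0.2476] yaw_y -11.14 tilt [-0.07 -0.04] F [ 0.6 -0.3 -0.2] w 73.5 g 0.0
  rz -14.99 txyz [ -7.71 -19.05   3.9 ]
```

Potato 1 lies flat at steamer (-0.032, -0.039). One potato remains on the counter, still at (0.433, -0.291).

Emit:
{"op": "send_rows", "data": {
  "moves": "0 0 0 -1 0.2 0 0.2;0 0 0 -1 0.2 0 0.2;0 0 0 -1 0.2 0 0.2;0 0 0 -1 0.2 0 0.2;0 0 0 -1 0.2 0 0.2;0 0 0 -1 0.2 0 0.2;0 0 0 -1 0.2 0 0.2;0 0 0 -1 0.2 0 0.2;0 0 0 -1 0.2 0 0.2;0 0 0 -1 0.2 0 0.2;0 0 0 -1 0.2 0 0.2;0 0 0 -1 0.2 0 0.2"
}}

```text
t: 21.48
ee_pos: [0.4706, -0.0858, 0.247]
tool_rot: [0.772, 0.635, -0.001, -0.001]
contact_force: [0.1, -0.1, -0.3]
gripper_width: 0.8
grip_force: 0.0
```

Emit:
{"op": "send_rows", "data": {
  "moves": "0 0 0 -1 0 0 0.2;0 0 0 -1 0 0 0.2;0 0 0 -1 0 0 0.2;0 0 0 -1 0 0 0.2;0 0 0 -1 0 0 0.2;0 0 0 -1 0 0 0.2;0 0 0 -1 0 0 0.2;0 0 0 -1 0 0 0.2;0 0 -1 0 0 0 0.2;0 0 -1 0 0 0 0.2;0 0 -1 0 0 0 0.2;0 0 -1 0 0 0 0.2"
}}

```text
t: 22.48
ee_pos: [0.4321, -0.2807, 0.2467]
tool_rot: [0.649, 0.761, -0.0, -0.002]
contact_force: [-0.2, 0.5, 0.4]
gripper_width: 0.802
grip_force: 0.0
```

Emit:
{"op": "send_rows", "data": {
  "moves": "0 0 -1 0 0 0 0.2;0 0 -1 0 0 0 0.2;0 0 -1 0 0 0 0.2;0 0 -1 0 0 0 0.2;0 0 -1 0 0 1 0.2;0 0 -1 0 0 1 0.2;0 0 -1 0 0 1 0.2;0 0 -1 0 0 1 0.2;0 0 -1 0 0 0 0.2;0 0 -1 0 0 0 0.2;0 0 -1 0 0 0 0.2;0 0 0 0 0 0 0.2"
}}

```text
t: 23.48
ee_pos: [0.4319, -0.2803, 0.1468]
tool_rot: [0.224, 0.975, 0.001, -0.002]
contact_force: [-1.5, -0.0, 0.3]
gripper_width: 0.798
grip_force: 0.0
```

```bash
python3 - <<'E'
from h import *
goto([.433,-.291,.023],-26-90)
c,im=snap("wrist");cv2.imwrite("pics/w9.png",im[:,:,::-1])
for p in potatoes(c,im,amin=300):print(*p)
E
```

```text
t 23.48 pos [ 0.4319 -0.2803  0.1468] yaw_y 64.08 tilt [-0.16  0.1 ] F [-1.5 -0.   0.3] w 73.4 g 0.0
  rz 0.02 txyz [-0.23 -0.37  4.95]
[327. 217.] [  0.426  -0.268   0.094   0.039 -25.84 ]
```

```bash
python3 - <<'E'
from h import *
for n in("scene","wrist"):
    c,im=snap(n)
    for p in potatoes(c,im,amin=60):print(n,*p)
goto([.427,-.269,.023],-26-90)
E
```

```text
scene [502. 279.] [ 0.466  0.522  0.075  0.054 -9.027]
scene [402. 241.] [4.1300e-01 2.2500e-01 9.5000e-02 4.7000e-02 7.8768e+01]
scene [247. 210.] [  0.426  -0.266   0.089   0.041 -27.36 ]
wrist [327. 211.] [  0.426  -0.268   0.094   0.039 -25.738]
t 23.63 pos [ 0.4325 -0.2806  0.1478] yaw_y 63.69 tilt [-0.07  0.05] F [-0.8  0.1  1.4] w 73.7 g 0.0
  rz -0.06 txyz [0.4  0.32 4.99]
```

Both cameras agree the potato was nudged to (0.426, -0.267). I'll correct for that and grasp it.

Emit:
{"op": "send_rows", "data": {
  "moves": "0 0 0 0.43 0.34 1 0.2;0 0 0 0 0 1 0.2;0 0 0 0 0 1 0.2;0 0 0 0 0 1 0.2;0 0 0 0 0 0.6 0.2;0 0 0 0 0 0.35 0.2;0 0 0 0 0 0 0.2;0 0 0 0 0 0 0.45;0 0 0 0 0 0 0.7;0 0 0 0 0 0 0.7;0 0 0 0 0 0 0.7;0 0 0 0 0 0 0.7",
  "grip_force": 15
}}

```text
t: 24.63
ee_pos: [0.4275, -0.2689, 0.0256]
tool_rot: [0.226, 0.974, -0.0, 0.001]
contact_force: [-0.9, 0.0, -0.2]
gripper_width: 0.46
grip_force: 0.1
```

Emit:
{"op": "send_rows", "data": {
  "moves": "0 0 0 0 0 0 0.7;0 0 0 0 0 -0.5 0.7;0 0 0 0 0 -1 0.7;0 0 0 0 0 -1 0.7;0 0 0 0 0 -1 0.7;0 0 0 0 0 -1 0.7;0 0 0 0 0 -1 0.7;0 0 0 0 0 -1 0.7;0 0 0 0 0 -1 0.7;0 0 0 0 0 -1 0.7;0 0 0 0 0 -0.5 0.7;0 0 0 0 0 0 0.7"
}}

```text
t: 25.63
ee_pos: [0.4284, -0.2694, 0.2529]
tool_rot: [0.226, 0.974, -0.001, 0.002]
contact_force: [0.4, 0.1, -1.3]
gripper_width: 0.437
grip_force: 15.0
```

```bash
python3 - <<'E'
from h import *
goto(S(.036,.035,.25),YAW)
E
```

```text
t 25.63 pos [ 0.4284 -0.2694  0.2529] yaw_y 63.85 tilt [ 0.25 -0.16] F [ 0.4  0.1 -1.3] w 40.2 g 15.0
  rz 14.94 txyz [22.41  0.78  0.11]
```

Emit:
{"op": "send_rows", "data": {
  "moves": "0 0 1 0 0 0 0.7;0 0 1 0 0 0 0.7;0 0 1 0 0 0 0.7;0 0 1 0 0 0 0.7;0 0 1 0 0 0 0.7;0 0 1 0 0 0 0.7;0 0 1 0 0 0 0.7;0 0 1 0 0 0 0.7;0 0 1 0 0 0 0.7;0 0 1 0 0 0 0.7;0 0 1 0 0 0 0.7;0 0 1 0 0 0 0.7"
}}

```text
t: 26.63
ee_pos: [0.4264, -0.2682, 0.2484]
tool_rot: [0.685, 0.729, -0.0, -0.001]
contact_force: [0.2, 0.2, -1.8]
gripper_width: 0.436
grip_force: 15.0
```

Emit:
{"op": "send_rows", "data": {
  "moves": "0 0 1 0 0 0 0.7;0 0 1 0 0 0 0.7;0 0 0.94 0 0 0 0.7;0 0 0 0.6 0.1 0 0.7;0 0 0 1 0.1 0 0.7;0 0 0 1 0.1 0 0.7;0 0 0 1 0.1 0 0.7;0 0 0 1 0.1 0 0.7;0 0 0 1 0.1 0 0.7;0 0 0 1 0.1 0 0.7;0 0 0 1 0.08 0 0.7;0 0 0 1 0 0 0.7"
}}

```text
t: 27.63
ee_pos: [0.4864, -0.0598, 0.2485]
tool_rot: [0.771, 0.637, -0.001, -0.001]
contact_force: [0.2, -0.4, -0.8]
gripper_width: 0.435
grip_force: 15.0
```

Emit:
{"op": "send_rows", "data": {
  "moves": "0 0 0 1 0 0 0.7;0 0 0 1 0 0 0.7;0 0 0 1 0 0 0.7;0 0 0 1 0 0 0.7;0 0 0 1 0 0 0.7;0 0 0 1 0 0 0.7;0 0 0 1 0 0 0.7;0 0 0 1 0 0 0.7;0 0 0 1 0 0 0.7;0 0 0 1 0 0 0.7;0 0 0 1 0 0 0.7;0 0 0 1 0 0 0.7"
}}

```text
t: 28.63
ee_pos: [0.5425, 0.2345, 0.2482]
tool_rot: [0.771, 0.637, -0.001, -0.0]
contact_force: [-0.1, 0.4, -1.3]
gripper_width: 0.434
grip_force: 15.0
```

Emit:
{"op": "send_rows", "data": {
  "moves": "0 0 0 1 0 0 0.7;0 0 0 0.8 0 0 0.7;0 0 0 0 0 0 0.7;0 0 0 0 0 0 0.7"
}}

```text
t: 28.97
ee_pos: [0.5508, 0.2781, 0.2481]
tool_rot: [0.77, 0.638, -0.001, -0.0]
contact_force: [-0.9, -0.4, -1.9]
gripper_width: 0.434
grip_force: 15.0
```

```bash
python3 - <<'E'
from h import *
goto(S(.036,.035,.1136),YAW)
E
```

```text
t 28.97 pos [0.5508 0.2781 0.2481] yaw_y -10.75 tilt [-0.12 -0.07] F [-0.9 -0.4 -1.9] w 39.9 g 15.0
  rz 0.02 txyz [-0.02  0.1   5.38]
```

Emit:
{"op": "send_rows", "data": {
  "moves": "0 0 0 0 0.1 1 0.7;0 0 0 0 0 1 0.7;0 0 0 0 0 1 0.7;0 0 0 0 0 1 0.7;0 0 0 0 0 0.6 0.7;0 0 0 0 0 0.4 0.7;0 0 0 0 0 0.25 0.7;0 0 0 0 0 0.1 0.7;0 0 0 0 0 0.05 0.7;0 0 0 0 0 0 0.7;0 0 0 0 0 0 0.7"
}}

```text
t: 29.88
ee_pos: [0.5546, 0.2775, 0.1158]
tool_rot: [0.771, 0.637, 0.001, 0.0]
contact_force: [-0.1, 0.8, -0.4]
gripper_width: 0.432
grip_force: 15.0
```

Emit:
{"op": "send_rows", "data": {
  "moves": "0 0 0 0 0 0.1 0.7;0 0 0 0 0 0.05 0.7;0 0 0 0 0 0 0.7;0 0 0 0 0 0 0.7"
}}

```text
t: 30.22
ee_pos: [0.5549, 0.2778, 0.1132]
tool_rot: [0.771, 0.637, 0.001, 0.0]
contact_force: [-3.4, -1.8, 12.6]
gripper_width: 0.431
grip_force: 15.0
```

Emit:
{"op": "send_rows", "data": {
  "moves": "0 0 0 0 0 -0.04 0.55;0 0 0 0 0 0 0.48;0 0 0 0 0 0 0.45;0 0 0 0 0 0 0.45;0 0 0 0 0 -0.5 0.45;0 0 0 0 0 -1 0.45;0 0 0 0 0 -1 0.45;0 0 0 0 0 -1 0.45;0 0 0 0 0 -1 0.45;0 0 0 0 0 -1 0.2;0 0 0 0 0 -1 0.2;0 0 0 0 0 -1 0.2"
}}

```text
t: 31.22
ee_pos: [0.5539, 0.2772, 0.3018]
tool_rot: [0.771, 0.637, 0.0, 0.0]
contact_force: [0.2, 0.4, 0.5]
gripper_width: 0.75
grip_force: 0.0
```

Emit:
{"op": "send_rows", "data": {
  "moves": "0 0 0 0 0 -1 0.2;0 0 0 0 0 -1 0.2;0 0 0 0 0 0 0.2;0 0 0 0 0 0 0.2"
}}

```text
t: 31.55
ee_pos: [0.5546, 0.2775, 0.3519]
tool_rot: [0.771, 0.637, 0.002, 0.0]
contact_force: [0.8, 0.8, -0.3]
gripper_width: 0.8
grip_force: 0.0
```

```bash
python3 - <<'E'
from h import *
c,im=snap("wrist");cv2.imwrite("pics/w10.png",im[:,:,::-1])
for p in potatoes(c,im,z=.106,amin=300):print(*p,(Rm.T@(p[1][:2]-C)).round(3))
c,im=snap("scene")
for p in potatoes(c,im):print(*p)
goto([.62,-.25,.3],3.5)
E
```

```text
[256. 260.] [4.7100e-01 2.1700e-01 9.4000e-02 3.9000e-02 7.7098e+01] [-0.033 -0.04 ]
[317. 205.] [5.570e-01 2.790e-01 9.400e-02 3.900e-02 7.904e+01] [0.039 0.038]
[300. 314.] [ 7.1900e-01 -2.0000e-03  5.3000e-02  3.6000e-02  5.0919e+01]
[503. 279.] [ 0.464  0.522  0.082  0.055 -8.325]
[419. 273.] [5.0400e-01 2.9200e-01 9.5000e-02 4.6000e-02 7.9537e+01]
[402. 242.] [4.1300e-01 2.2500e-01 9.5000e-02 4.7000e-02 7.8768e+01]
t 31.65 pos [0.5536 0.277  0.3491] yaw_y -10.84 tilt [-0.05 -0.03] F [-0.2 -0.9  0.5] w 73.5 g 0.0
  rz -2.87 txyz [-21.2    1.36   1.96]
```

View pics/w10.png

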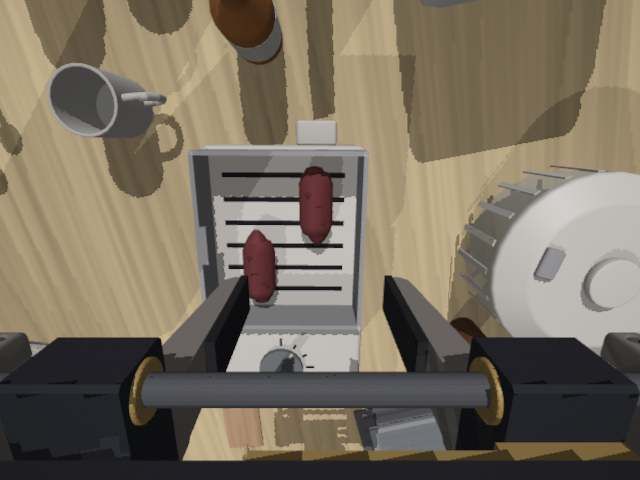

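Both potatoes lie flat on the basket floor, at (260,266) and (316,205), clear of the walls. Back to the cover.

Emit:
{"op": "send_rows", "data": {
  "moves": "0 0 0 -1 0 0 0.2;0 0 0 -1 0 0 0.2;0 0 0 -1 0 0 0.2;0 0 0 -1 0 0 0.2;0 0 0 -1 0 0 0.2;0 0 0 -1 0 0 0.2;0 0 0 -1 0 0 0.2;0 0 0 -1 0 0 0.2;0 0 0 -1 0 0 0.2;0 0 0 -1 0 0 0.2;0 0 0 -1 0 0 0.2;0 0 0 -1 0 0 0.2"
}}

```text
t: 32.65
ee_pos: [0.4964, -0.0185, 0.3482]
tool_rot: [0.771, 0.637, -0.001, -0.001]
contact_force: [-0.0, 0.7, -0.5]
gripper_width: 0.797
grip_force: 0.0
```

Emit:
{"op": "send_rows", "data": {
  "moves": "0 0 0 -1 0 0 0.2;0 0 0 -1 0 0 0.2;0 0 0 -1 0 0 0.2;0 0 0 -1 1 0 0.2;0 0 0 -1 1 0 0.2;0 0 0 -1 1 0 0.2;0 0 0 -1 1 0 0.2;0 0 0 -1 1 0 0.2;0 0 0 -1 1 0 0.2;0 0 0 -1 1 0 0.2;0 0 -1 0 0 0 0.2;0 0 -1 0 0 0 0.2"
}}

```text
t: 33.65
ee_pos: [0.6224, -0.2973, 0.3465]
tool_rot: [0.712, 0.703, -0.001, -0.002]
contact_force: [-0.1, 0.4, 0.2]
gripper_width: 0.8
grip_force: 0.0
```

Emit:
{"op": "send_rows", "data": {
  "moves": "0 0 -0.87 0 0 0 0.2;0 0 0 0 0 0 0.2;0 0 0 0 0 0 0.2"
}}

```text
t: 33.9
ee_pos: [0.622, -0.2956, 0.3482]
tool_rot: [0.686, 0.728, -0.0, -0.001]
contact_force: [0.3, 0.3, -0.1]
gripper_width: 0.8
grip_force: 0.0
```

```bash
python3 - <<'E'
from h import *
st()
c,im=snap("wrist");cv2.imwrite("pics/w11.png",im[:,:,::-1])
print(c[0].tolist())
E
```

```text
t 33.9 pos [ 0.622  -0.2956  0.3482] yaw_y 3.36 tilt [-0.12  0.06] F [ 0.3  0.3 -0.1] w 73.6 g 0.0
[[0.9983483421353792, 0.057405675790243804, -0.0022751137568340525, -0.6042430300237001], [-0.05571373157902519, 0.9577397947647954, -0.2821887057226581, 0.38465322511051325], [-0.01402026636984661, 0.28184938160470413, 0.9593562207126014, -0.41396451665624173], [0.0, 0.0, 0.0, 1.0]]
```

View pics/w11.png

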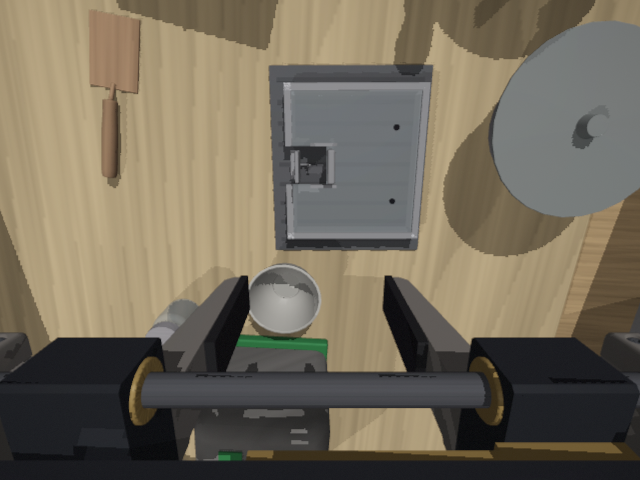

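The cover lies flat on the mat with corners at about (284,84), (429,83), (418,238) and (288,239).

```bash
python3 - <<'E'
from h import *
c=cam("wrist")
print(onz(c,(316,240),0).round(3))
P=onz(c,[(284,84),(429.5,83),(418,238.5),(288,239)],.023)[:,:2]
c0=P.mean(0);xd=P[1]+P[2]-P[0]-P[3];yd=P[0]+P[1]-P[2]-P[3]
print(c0,[np.linalg.norm(P[i]-P[(i+1)%4]).round(4) for i in range(4)],np.degrees(np.arctan2(xd[1],xd[0])),np.degrees(np.arctan2(yd[1],yd[0]))-90)
a=np.radians(3.4);h=c0+np.array([np.cos(a),np.sin(a)])*-.0495;print("handle",h)
goto([*h,.0436],3.4)
E
```

```text
[[ 0.627 -0.366  0.   ]]
[ 0.6740263  -0.24878013] [np.float64(0.1894), np.float64(0.2107), np.float64(0.192), np.float64(0.2104)] 3.583027836017747 3.7280052261940426
handle [ 0.62461343 -0.25171579]
t 33.95 pos [ 0.6221 -0.2956  0.3486] yaw_y 3.36 tilt [-0.08  0.04] F [ 0.6  0.5 -0. ] w 73.6 g 0.0
  rz -0.01 txyz [ 1.75  0.2  12.2 ]
```

Emit:
{"op": "send_rows", "data": {
  "moves": "0 0 -0.04 0.9 0.1 1 0.2;0 0 0 0.88 0.06 1 0.2;0 0 0 0 0 1 0.2;0 0 0 0 0 1 0.2;0 0 0 0 0 1 0.2;0 0 0 0 0 1 0.2;0 0 0 0 0 1 0.2;0 0 0 0 0 1 0.2;0 0 0 0 0 1 0.2;0 0 0 0 0 0.5 0.2;0 0 0 0 0 0 0.2;0 0 0 0 0 0 0.2"
}}

```text
t: 34.95
ee_pos: [0.6235, -0.251, 0.1121]
tool_rot: [0.684, 0.729, -0.0, -0.0]
contact_force: [0.2, -0.4, 0.1]
gripper_width: 0.806
grip_force: 0.0
```

```bash
python3 - <<'E'
from h import *
goto([.6235,-.2508,.0436],3.6)
E
```

```text
t 34.95 pos [ 0.6235 -0.251   0.1121] yaw_y 3.66 tilt [-0.05  0.02] F [ 0.2 -0.4  0.1] w 74.1 g 0.0
  rz 0.01 txyz [ 0.01 -0.    2.74]
```

Emit:
{"op": "send_rows", "data": {
  "moves": "0 0 0 0 0 1 0.2;0 0 0 0 0 0.8 0.2;0 0 0 0 0 0.5 0.2;0 0 0 0 0 0.3 0.2;0 0 0 0 0 0.12 0.2;0 0 0 0 0 0 0.2;0 0 0 0 0 0 0.2;0 0 0 0 0 0 0.35"
}}

```text
t: 35.62
ee_pos: [0.6245, -0.2515, 0.0453]
tool_rot: [0.684, 0.73, 0.0, 0.001]
contact_force: [0.4, 0.5, 0.1]
gripper_width: 0.748
grip_force: 0.0
```

Emit:
{"op": "send_rows", "data": {
  "moves": "0 0 0 0 0 0 0.45;0 0 0 0 0 0 0.5;0 0 0 0 0 0 0.55;0 0 0 0 0 0 0.65;0 0 0 0 0 0 0.65;0 0 0 0 0 0 0.65;0 0 0 0 0 0 0.65;0 0 0 0 0 0 0.65",
  "grip_force": 30
}}

```text
t: 36.28
ee_pos: [0.6244, -0.2513, 0.0445]
tool_rot: [0.684, 0.73, 0.0, 0.001]
contact_force: [1.6, 0.4, 4.9]
gripper_width: 0.454
grip_force: 30.0
```

Emit:
{"op": "send_rows", "data": {
  "moves": "0 0 0 0 0 -0.3 0.65;0 0 0 0 0 -0.5 0.65;0 0 0 0 0 -1 0.65;0 0 0 0 0 -1 0.65;0 0 0 0 0 -1 0.65;0 0 0 0 0 -1 0.65;0 0 0 0 0 -1 0.65;0 0 0 0 0 -1 0.65;0 0 0 0 0 -1 0.65;0 0 0 0 0 -0.5 0.65;0 0 0 0 0 0 0.65;0 0 0 0 0 0 0.65"
}}

```text
t: 37.28
ee_pos: [0.6234, -0.2511, 0.2515]
tool_rot: [0.684, 0.73, 0.0, 0.0]
contact_force: [1.4, 0.1, -3.9]
gripper_width: 0.453
grip_force: 30.0
```

```bash
python3 - <<'E'
from h import *
st()
c,im=snap("wrist");cv2.imwrite("pics/w12.png",im[:,:,::-1])
a=cv2.imread("pics/w4.png")
cv2.imwrite("pics/cmp.png",np.vstack([np.hstack([x[60:330,200:350],x[60:330,220:300],x[60:330,540:640]]) for x in(a,im[:,:,::-1])]))
# edge comparison: ECC-free: phase correlation of cover corner patches
for (y0,x0) in((70,205),(70,580),(260,255),(60,330)):
    g=[np.float32(cv2.cvtColor(x,6)) for x in(a,np.ascontiguousarray(im[:,:,::-1]))]
    t=g[0][y0:y0+40,x0:x0+50];s=g[1][y0-20:y0+60,x0-20:x0+70] if x0<560 else g[1][y0-20:y0+60,x0-20:640]
    m=cv2.matchTemplate(s,t,cv2.TM_CCOEFF_NORMED);_,v,_,l=cv2.minMaxLoc(m);print(x0,y0,v,l[0]-20,l[1]-20)
E
```

```text
t 37.28 pos [ 0.6234 -0.2511  0.2515] yaw_y 3.71 tilt [ 0.01 -0.  ] F [ 1.4  0.1 -3.9] w 41.6 g 30.0
205 70 0.8430085182189941 -16 -12
580 70 0.6938458681106567 -4 -6
255 260 0.8825665712356567 0 -3
330 60 0.9990682601928711 -4 -5
```

View pics/cmp.png

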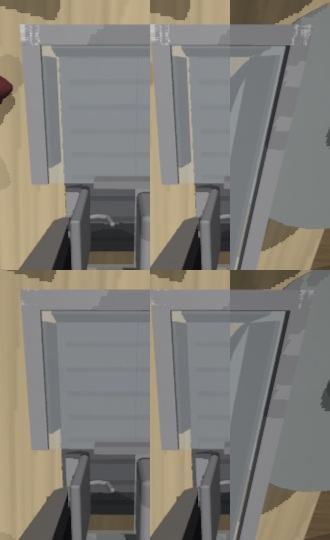

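The comparison shows the cover in hand sitting a few pixels higher in the second image, so the grip differs by about 2 mm. I'll measure it precisely.

```bash
python3 - <<'E'
from h import *
V=cam("wrist")
for n in("w4","w12"):
    im=cv2.imread(f"pics/{n}.png");m=im.astype(int)
    grey=((m.max(2)-m.min(2)<20)&(m.mean(2)>95)&(m.mean(2)<185)).astype(np.uint8)
    top=[]
    for u in range(260,400,10):   # bar bottom edge / top edge via gradient of blurred gray
        g=np.float32(cv2.GaussianBlur(im,(0,0),1)).sum(2) if u==260 else g
        col=np.abs(g[70:120,u]-g[69:119,u]) ; top.append((u,np.argsort(col)[-4:]+70))
    print(n,"top bar grey rows",[(u,np.flatnonzero(grey[70:125,u])[[0,-1]]+70) for u in(250,300,350,400)])
    print("left bar grey cols",[(v,np.flatnonzero(grey[v,190:262])[[0,-1]]+190) for v in(130,160,190,220)])
    print("chroma rows",[(u,[v for v in range(70,120) if (m[v,u].max()-m[v,u].min()<20)][:1]) for u in(260,300,340,380)])
E
```

```text
w4 top bar grey rows [(250, array([ 85, 124])), (300, array([ 85, 124])), (350, array([ 85, 124])), (400, array([ 85, 124]))]
left bar grey cols [(130, array([223, 261])), (160, array([225, 261])), (190, array([228, 260])), (220, array([230, 261]))]
chroma rows [(260, [85]), (300, [85]), (340, [85]), (380, [85])]
w12 top bar grey rows [(250, array([ 80, 124])), (300, array([ 80, 124])), (350, array([ 80, 124])), (400, array([ 80, 124]))]
left bar grey cols [(130, array([224, 261])), (160, array([226, 261])), (190, array([228, 261])), (220, array([230, 261]))]
chroma rows [(260, [80]), (300, [80]), (340, [80]), (380, [80])]
```

```bash
python3 - <<'E'
from h import *
goto([.4620,.2568,.1666],-10.8)
E
```

```text
t 37.33 pos [ 0.6228 -0.2509  0.2503] yaw_y 3.71 tilt [-0.1   0.04] F [-0.4  0.7 -3.6] w 41.7 g 30.0
  rz 2.9 txyz [ 18.74 -10.12   3.35]
```

Emit:
{"op": "send_rows", "data": {
  "moves": "0 0 0.7 0 0 0 0.65;0 0 0.7 0 0 0 0.65;0 0 0.7 0 0 0 0.65;0 0 0.8 0 0 0 0.65;0 0 0 0.5 -0.2 0 0.65;0 0 0 1 -0.6 0 0.65;0 0 0 1 -0.6 0 0.65;0 0 0 1 -0.6 0 0.65;0 0 0 1 -0.6 0 0.65;0 0 0 1 -0.6 0 0.65;0 0 0 1 -0.6 0 0.65;0 0 0 1 -0.6 0 0.65"
}}

```text
t: 38.33
ee_pos: [0.5487, -0.0445, 0.2499]
tool_rot: [0.77, 0.638, -0.001, -0.001]
contact_force: [-0.0, 1.1, -2.6]
gripper_width: 0.454
grip_force: 30.0
```

Emit:
{"op": "send_rows", "data": {
  "moves": "0 0 0 1 -0.6 0 0.65;0 0 0 1 -0.6 0 0.65;0 0 0 1 -0.6 0 0.65;0 0 0 1 -0.6 0 0.65;0 0 0 1 -0.6 0 0.65;0 0 0 1 -0.6 0 0.65;0 0 0 1 -0.6 0 0.65;0 0 0 1 -0.6 0 0.65;0 0 0 1 -0.6 0 0.65;0 0 0 1 -0.3 0 0.65;0 0 0 0.8 0 0 0.65;0 0 0 0.4 0 0 0.65"
}}

```text
t: 39.33
ee_pos: [0.4618, 0.2575, 0.2503]
tool_rot: [0.769, 0.639, -0.001, -0.001]
contact_force: [-0.3, 0.0, -2.4]
gripper_width: 0.454
grip_force: 30.0
```

Emit:
{"op": "send_rows", "data": {
  "moves": "0 0 0 0 0 0 0.65;0 0 0 0 0 0 0.65;0 0 0 0 0 0 0.65"
}}

```text
t: 39.58
ee_pos: [0.4627, 0.2542, 0.2509]
tool_rot: [0.77, 0.637, -0.001, 0.0]
contact_force: [0.5, -0.7, -4.1]
gripper_width: 0.452
grip_force: 30.0
```

```bash
python3 - <<'E'
from h import *
goto([.4620,.2568,.1666],-10.8)
E
```

```text
t 39.58 pos [0.4627 0.2542 0.2509] yaw_y -10.79 tilt [-0.08 -0.06] F [ 0.5 -0.7 -4.1] w 41.6 g 30.0
  rz 0.0 txyz [ 0.1  -0.05  3.37]
```

Emit:
{"op": "send_rows", "data": {
  "moves": "0 0 0 0.1 -0.03 0.6 0.65;0 0 0 0 0 0.6 0.65;0 0 0 0 0 0.6 0.65;0 0 0 0 0 0.4 0.65;0 0 0 0 0 0 0.65;0 0 0 0 0 0 0.65"
}}

```text
t: 40.08
ee_pos: [0.4628, 0.2571, 0.1964]
tool_rot: [0.771, 0.637, -0.001, -0.0]
contact_force: [-0.4, -0.4, -2.5]
gripper_width: 0.45
grip_force: 30.0
```

Emit:
{"op": "send_rows", "data": {
  "moves": "0 0 0 0 0 0 0.65"
}}

```text
t: 40.17
ee_pos: [0.4634, 0.2578, 0.1973]
tool_rot: [0.771, 0.637, 0.0, 0.0]
contact_force: [0.4, 0.3, -3.9]
gripper_width: 0.456
grip_force: 30.0
```

```bash
python3 - <<'E'
from h import *
goto([.4620,.2568,.1666],-10.8)
c,im=snap("wrist");cv2.imwrite("pics/w13.png",im[:,:,::-1])
goto([.4620,.2568,.1666],-10.8)
E
```

```text
t 40.17 pos [0.4634 0.2578 0.1973] yaw_y -10.82 tilt [0.05 0.02] F [ 0.4  0.3 -3.9] w 41.9 g 30.0
  rz -0.0 txyz [-0.05 -0.05  1.23]
t 40.22 pos [0.4635 0.258  0.1975] yaw_y -10.82 tilt [0.07 0.04] F [-0.7  0.1 -2.9] w 41.7 g 30.0
  rz -0.0 txyz [-0.06 -0.05  1.24]
```

View pics/w13.png

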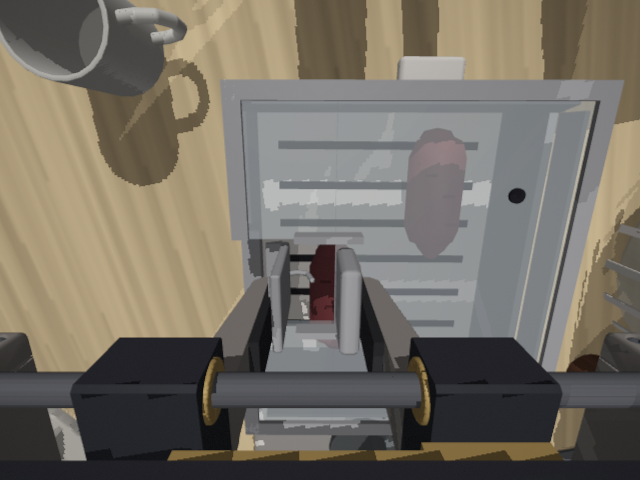

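The cover hangs square over the basket, with its top bar at row 90 and the basket wall just inside the cover rim. Lowering gently.

Emit:
{"op": "send_rows", "data": {
  "moves": "0 0 0 -0.04 -0.04 0.2 0.65;0 0 0 0 0 0.2 0.65;0 0 0 0 0 0.2 0.65;0 0 0 0 0 0.1 0.65;0 0 0 0 0 0.1 0.65;0 0 0 0 0 0.1 0.65;0 0 0 0 0 0 0.65;0 0 0 0 0 0 0.65"
}}

```text
t: 40.88
ee_pos: [0.4617, 0.2572, 0.174]
tool_rot: [0.77, 0.638, -0.0, -0.0]
contact_force: [0.2, -0.5, -2.8]
gripper_width: 0.449
grip_force: 30.0
```

Entering with no contact force. Continuing down.

Emit:
{"op": "send_rows", "data": {
  "moves": "0 0 0 0 0 0.1 0.65;0 0 0 0 0 0.1 0.65;0 0 0 0 0 0.05 0.65;0 0 0 0 0 0.05 0.65;0 0 0 0 0 0.02 0.65;0 0 0 0 0 0 0.65;0 0 0 0 0 0 0.65"
}}

```text
t: 41.47
ee_pos: [0.4617, 0.2571, 0.1673]
tool_rot: [0.771, 0.637, 0.0, 0.0]
contact_force: [-4.4, -2.9, 12.6]
gripper_width: 0.452
grip_force: 30.0
```

Emit:
{"op": "send_rows", "data": {
  "moves": "0 0 0 0 0 0 0.52;0 0 0 0 0 0 0.48;0 0 0 0 0 0 0.42;0 0 0 0 0 0 0.35;0 0 0 0 0 0 0.25;0 0 0 0 0 0 0.2;0 0 0 0 0 0 0.2;0 0 0 0 0 -0.3 0.2;0 0 0 0 0 -0.7 0.2;0 0 0 0 0 -1 0.2;0 0 0 0 0 -1 0.2;0 0 0 0 0 -1 0.2"
}}

```text
t: 42.47
ee_pos: [0.4618, 0.257, 0.2677]
tool_rot: [0.771, 0.637, 0.0, 0.0]
contact_force: [1.2, -0.2, -0.1]
gripper_width: 0.803
grip_force: 0.0
```

Emit:
{"op": "send_rows", "data": {
  "moves": "0 0 0 -1 0 -1 0.2;0 0 0 -1 0 -1 0.2;0 0 0 -1 0 -1 0.2;0 0 0 -1 -0.5 -1 0.2;0 0 0 -1 -1 0 0.2;0 0 0 0 -1 0 0.2;0 0 0 0 0 0 0.2;0 0 0 0 0 0 0.2"
}}

```text
t: 43.13
ee_pos: [0.3767, 0.146, 0.3671]
tool_rot: [0.77, 0.638, 0.001, 0.0]
contact_force: [0.2, 0.5, 0.4]
gripper_width: 0.795
grip_force: 0.0
```

```bash
python3 - <<'E'
from h import *
st()
c,im=snap("wrist");cv2.imwrite("pics/w14.png",im[:,:,::-1])
u=proj(c,[S(0,-.02,.146)])[0].astype(int);print(u)
print("home corners px",proj(c,[S(-.095,.105,.146),S(.095,.105,.146),S(.095,-.105,.146),S(-.095,-.105,.146)]).round(1).tolist())
cv2.imwrite("pics/w14c.png",cv2.resize(im[:,:,::-1][0:350,230:560],None,fx=1.7,fy=1.7,interpolation=2))
E
```

```text
t 43.13 pos [0.3767 0.146  0.3671] yaw_y -10.78 tilt [0.13 0.04] F [0.2 0.5 0.4] w 73.2 g 0.0
[422 111]
home corners px [[332.9, -30.1], [535.1, -29.8], [500.7, 193.2], [330.2, 193.2]]
```

View pics/w14c.png

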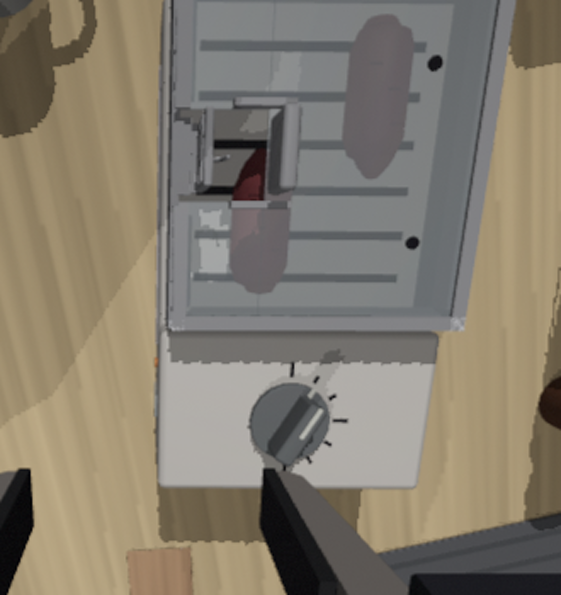

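The cover is seated, with its lower corners at (330,191) and (502,191) against a predicted row of 193, and both potatoes are visible underneath. Next I'll check the tab travel and the dial angle numerically.

```bash
python3 - <<'E'
from h import *
c=cam("wrist");f=lambda u,v:(230+u/1.7,v/1.7)
sf=lambda uv,z:((onz(c,uv,z)[:,:2]-C)@Rm).round(4)
print("tab top outer/inner, rib rear",sf([f(198,150),f(213,150),f(298,150)],.184).tolist())
D=sf([f(302,438),f(322,409)],.158);v=D[1]-D[0];print("pointer",D.tolist(),np.degrees(np.arctan2(v[0],v[1])))
B=sf([f(278,452),f(319,397)],.158);print("bar",B.tolist())
P=sf([f(463,325),f(170,325)],.146);print("cover corners",P.tolist())
M=sf([f(292,369),f(341,421),f(285,467)],.12);print("marks 0,30,60",M.tolist())
goto(S(-.005,-.175,.20),YAW-30)
print(r.read_state()['joint_positions'].round(2))
E
```

```text
tab top outer/inner, rib rear [[-0.0823, -0.0022], [-0.0742, -0.0022], [-0.0282, -0.0021]]
pointer [[-0.0058, -0.1763], [0.0058, -0.1561]] 29.866916851512965
bar [[-0.0213, -0.1864], [0.0031, -0.1479]]
cover corners [[0.0969, -0.1024], [-0.0947, -0.1024]]
marks 0,30,60 [[-0.0061, -0.1376], [0.0327, -0.1766], [-0.0059, -0.2128]]
t 43.18 pos [0.3774 0.1462 0.3668] yaw_y -10.77 tilt [0.11 0.03] F [ 0.7 -0.1 -0.1] w 73.1 g 0.0
  rz 6.02 txyz [0.47 4.67 6.67]
[ 0.37 -0.13  1.88 -0.    1.39  0.55]
```

The tab's outer face is at x = -0.082, which is the rest position, so it has snapped under. The dial is at 30°, i.e. 10, so it needs 90° clockwise.

Emit:
{"op": "send_rows", "data": {
  "moves": "0 0 1 0 0 0 0.5;0 0 1 0 0 0 0.5;0 0 1 0 0 0 0.5;0 0 1 0 0 0 0.5;0 0 1 0 0 0 0.5;0 0 1.0 0 0 0 0.5;0 0 0 0.1 1 0.5 0.5;0 0 0 0.1 1 1 0.5;0 0 0 0.1 1 1 0.5;0 0 0 0.1 1 1 0.5;0 0 0 0.07 0.67 1 0.5;0 0 0 0 0 1 0.5"
}}

```text
t: 44.18
ee_pos: [0.4765, 0.0773, 0.227]
tool_rot: [0.909, 0.416, 0.0, 0.001]
contact_force: [-0.1, -0.3, -0.1]
gripper_width: 0.5
grip_force: 0.0
```

Emit:
{"op": "send_rows", "data": {
  "moves": "0 0 0 0 0 0.5 0.5;0 0 0 0 0 0 0.5;0 0 0 0 0 0 0.5"
}}

```text
t: 44.43
ee_pos: [0.4734, 0.0787, 0.2154]
tool_rot: [0.909, 0.416, -0.001, -0.0]
contact_force: [-0.3, -0.1, -0.3]
gripper_width: 0.501
grip_force: 0.0
```

```bash
python3 - <<'E'
from h import *
goto(S(-.005,-.175,.146),YAW-30)
E
```

```text
t 44.43 pos [0.4734 0.0787 0.2154] yaw_y -40.79 tilt [-0.11 -0.02] F [-0.3 -0.1 -0.3] w 46.1 g 0.0
  rz 0.02 txyz [-0.    0.    2.78]
```

Emit:
{"op": "send_rows", "data": {
  "moves": "0 0 0 0 0 1 0.5;0 0 0 0 0 0.8 0.5;0 0 0 0 0 0.6 0.5;0 0 0 0 0 0.38 0.5;0 0 0 0 0 0 0.5;0 0 0 0 0 0 0.5;0 0 0 0 0 0 0.7;0 0 0 0 0 0 0.9;0 0 0 0 0 0 0.95;0 0 0 0 0 0 0.95;0 0 0 0 0 0 0.95;0 0 0 0 0 0 0.95",
  "grip_force": 25
}}

```text
t: 45.43
ee_pos: [0.4712, 0.0804, 0.1471]
tool_rot: [0.91, 0.415, -0.001, -0.002]
contact_force: [-8.8, 11.0, 13.7]
gripper_width: 0.15
grip_force: 25.0
```

Emit:
{"op": "send_rows", "data": {
  "moves": "0 0 0 0 -0.08 -0.03 0.95;0 0 0 0 0 0 0.95;0 0 0 0 0 0 0.95"
}}

```text
t: 45.68
ee_pos: [0.4711, 0.0805, 0.1472]
tool_rot: [0.909, 0.416, -0.0, -0.001]
contact_force: [-1.6, 5.6, -2.2]
gripper_width: 0.15
grip_force: 25.0
```

Emit:
{"op": "send_rows", "data": {
  "moves": "0 0 0.6 0 0 0 0.95;0 0 0.9 0 0 0 0.95;0 0 0.9 0 0 0 0.95;0 0 0.9 0 0 0 0.95;0 0 0.9 0 0 0 0.95;0 0 0.9 0 0 0 0.95;0 0 0.9 0 0 0 0.95;0 0 0.9 0 0 0 0.95;0 0 0.9 0 0 0 0.95;0 0 0.9 0 0 0 0.95;0 0 0 0 0 0 0.95"
}}

```text
t: 46.6
ee_pos: [0.4715, 0.0797, 0.1472]
tool_rot: [0.999, 0.048, -0.0, 0.0]
contact_force: [-0.0, -0.5, -3.8]
gripper_width: 0.148
grip_force: 25.0
```

```bash
python3 - <<'E'
from h import *
s,_=st();print(s['ft_torque'].round(2),s['joint_positions'].round(2))
E
```

```text
t 46.6 pos [0.4715 0.0797 0.1472] yaw_y -84.49 tilt [-0.   -0.02] F [-0.  -0.5 -3.8] w 13.6 g 25.0
[ 0.1   0.02 -0.12] [ 0.16  0.23  2.02 -0.    0.9   1.64]
```

Emit:
{"op": "send_rows", "data": {
  "moves": "0 0 0.9 0 0 0 0.95;0 0 0.9 0 0 0 0.95;0 0 0.9 0 0 0 0.95;0 0 0.9 0 0 0 0.95;0 0 0.9 0 0 0 0.95;0 0 0.9 0 0 0 0.95;0 0 0.9 0 0 0 0.95;0 0 0.9 0 0 0 0.95;0 0 0.9 0 0 0 0.95;0 0 0.9 0 0 0 0.95;0 0 0.28 0 0 0 0.95;0 0 0 0 0 0 0.95"
}}

```text
t: 47.6
ee_pos: [0.4712, 0.0788, 0.1472]
tool_rot: [0.938, -0.347, -0.0, 0.001]
contact_force: [-0.9, -5.1, -1.0]
gripper_width: 0.152
grip_force: 25.0
```

```bash
python3 - <<'E'
from h import *
s,_=st();print(s['ft_torque'].round(2),s['joint_positions'].round(2))
E
```

```text
t 47.6 pos [0.4712 0.0788 0.1472] yaw_y -130.6 tilt [-0.05 -0.12] F [-0.9 -5.1 -1. ] w 14.0 g 25.0
[-0.92  0.22 -0.12] [ 0.16  0.23  2.02 -0.    0.9   2.44]
```

Emit:
{"op": "send_rows", "data": {
  "moves": "0 0 0 0 0 0 0.8;0 0 0 0 0 0 0.7;0 0 0 0 0 0 0.6;0 0 0 0 0 0 0.55;0 0 0 0 0 0 0.55;0 0 0 0 0 -0.4 0.55;0 0 0 0 0 -1 0.55;0 0 0 0 0 -1 0.55;0 0 0 0 0 -1 0.55;0 0 0 0 0 -1 0.55;0 0 0 0 0 -1 0.55;0 0 0 0 0 -1 0.55"
}}

```text
t: 48.6
ee_pos: [0.4712, 0.08, 0.3095]
tool_rot: [0.938, -0.348, 0.0, -0.0]
contact_force: [0.4, -0.3, -0.2]
gripper_width: 0.449
grip_force: 0.0
```

Emit:
{"op": "send_rows", "data": {
  "moves": "0 0 -1 0 0 -1 0.55;0 0 -1 0 0 -1 0.55;0 0 -1 0 0 -1 0.55;0 0 -1 0 0 0 0.55;0 0 -1 0 0 0 0.55;0 0 -1 0 0 0 0.55;0 0 -1 0 0 0 0.55;0 0 -1 0 0 0 0.55;0 0 -1 0 0 0 0.55;0 0 -1 0 0 0 0.55;0 0 -1 0 0 0 0.55;0 0 -1 0 0 0 0.55"
}}

```text
t: 49.6
ee_pos: [0.4712, 0.08, 0.3832]
tool_rot: [0.985, 0.17, 0.0, -0.0]
contact_force: [0.6, -0.1, -0.2]
gripper_width: 0.451
grip_force: 0.0
```

Emit:
{"op": "send_rows", "data": {
  "moves": "0 0 -1 0 0 0 0.2;0 0 -1 0 0 0 0.2;0 0 -1 0 0 0 0.2;0 0 -1 0 0 0 0.2;0 0 -1 0 0 0 0.2;0 0 -1 0 0 0 0.2;0 0 -1 0 0 0 0.2;0 0 -1 0 0 0 0.2;0 0 -1 0 0 0 0.2;0 0 -1 0 0 0 0.2;0 0 -1 0 0 0 0.2;0 0 -1 0 0 0 0.2"
}}

```text
t: 50.6
ee_pos: [0.4713, 0.08, 0.3832]
tool_rot: [0.768, 0.64, 0.0, 0.0]
contact_force: [-0.3, 0.0, -0.1]
gripper_width: 0.8
grip_force: 0.0
```

Emit:
{"op": "send_rows", "data": {
  "moves": "0 0 0 0 -1 0 0.2;0 0 0 0 -1 0 0.2;0 0 0 0 -1 0 0.2;0 0 0 0 -1 0 0.2;0 0 0 0 0 0 0.2;0 0 0 0 0 0 0.2"
}}

```text
t: 51.1
ee_pos: [0.3726, 0.0987, 0.3834]
tool_rot: [0.77, 0.639, 0.001, 0.0]
contact_force: [0.1, 0.2, -0.5]
gripper_width: 0.799
grip_force: 0.0
```

```bash
python3 - <<'E'
from h import *
st()
c,im=snap("wrist");cv2.imwrite("pics/w15.png",im[:,:,::-1])
print(proj(c,[S(-.005,-.175,.158),S(0,-.105,.146)]).round())
c2,im2=snap("scene");cv2.imwrite("pics/fin.png",np.hstack([cv2.resize(im[:,:,::-1][0:350,240:560],(400,437),interpolation=2),cv2.resize(im2[:,:,::-1][100:350,120:520],(400,437) if 0 else (400,250))[:].copy() if 0 else cv2.copyMakeBorder(cv2.resize(im2[:,:,::-1][100:360,130:530],(400,260)),0,177,0,0,0)]))
E
```

```text
t 51.1 pos [0.3726 0.0987 0.3834] yaw_y -10.62 tilt [0.11 0.03] F [ 0.1  0.2 -0.5] w 73.5 g 0.0
[[404. 213.]
 [411. 149.]]
```

View pics/fin.png

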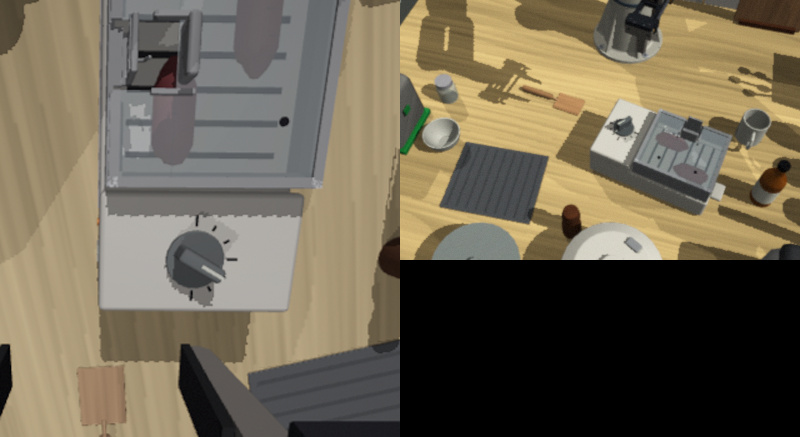

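The final view shows the dial pointer towards 40 (about 120° clockwise), the cover seated with its tab out, both potatoes under it and the other things undisturbed. Handing in.

```bash
python3 -c "
from rig import r
print(r.job_done())"
```

```text
the job is handed in; nothing more can be done
None
```

I handed the job in: both sweet potatoes lie flat in the basket, the cover is back on with its tab snapped under the catch, and the timer dial is at 40; the hand-in returned no verdict.

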